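# Pack two grocery orders at the checkout

### The job

Make up two customer orders: first pack the red tin and the amber honey jar into the blue tray, and only when that order is complete take the green tin and the white carton with the blue band and pack them into the orange tray. Set each one down gently, without dropping it, upright on the floor of a cell of its own (either cell of its tray), and leave the yellow tin, the dark green jar and the brown carton standing where they are.

Things in the scene. Friction and masses are not known exactly. Their poses are not given: they have to be found in the camera images.
- red_tin_mid (a point): tin can with a red label, silver ends and a dot of the same colour on top; a solid upright cylinder 66 mm in diameter, 100 mm tall, about 0.4 kg. The point is its centre, 50 mm above its underside; z up along its height. Loose, starts upright on the counter.
- green_tin_mid (a point): tin can with a bright green label, silver ends and a dot of the same colour on top; a solid upright cylinder 66 mm in diameter, 100 mm tall, about 0.4 kg. The point is its centre, 50 mm above its underside; z up along its height. Loose, starts upright on the counter.
- yellow_tin_mid (a point): tin can with a yellow label, silver ends and a dot of the same colour on top (stays on the counter); a solid upright cylinder 66 mm in diameter, 100 mm tall, about 0.4 kg. The point is its centre, 50 mm above its underside; z up along its height. Loose, starts upright on the counter.
- amber_jar_mid (a point): honey jar: amber-orange glass, cream label, white lid with an amber dot; a solid upright cylinder 66 mm in diameter (the lid 64 mm), 100 mm tall, about 0.38 kg. The point is its centre, 50 mm above its underside; z up along its height. Loose, starts upright on the counter.
- green_jar_mid (a point): pickle jar: dark green glass, cream label, black lid with a green dot (stays on the counter); a solid upright cylinder 66 mm in diameter (the lid 64 mm), 100 mm tall, about 0.38 kg. The point is its centre, 50 mm above its underside; z up along its height. Loose, starts upright on the counter.
- white_carton_mid (a point): cream-white cardboard carton with a dark blue band round it and a dark blue stripe on top; a solid upright box 60 x 60 mm, 100 mm tall, about 0.16 kg, its sides along its x and y axes. The point is its centre, 50 mm above its underside; z up along its height. Loose, starts upright on the counter.
- brown_carton_mid (a point): brown cardboard carton with a yellow band round it and a yellow stripe on top (stays on the counter); a solid upright box 60 x 60 mm, 100 mm tall, about 0.16 kg, its sides along its x and y axes. The point is its centre, 50 mm above its underside; z up along its height. Loose, starts upright on the counter.
- blue_tray: blue plastic order tray, fixed to the counter, 102 mm along its x and 198 mm along its y, only 22 mm high. Origin at the centre of its underside, z up. Walls and divider 6 mm thick, floor 4 mm thick. The divider makes two square cells, 90 x 90 mm inside, centred 48 mm either side of the origin along the tray's y axis. A thing standing in a cell has its centre 54 mm above the counter.
- orange_tray: orange plastic order tray, fixed to the counter, 102 mm along its x and 198 mm along its y, only 22 mm high. Origin at the centre of its underside, z up. Walls and divider 6 mm thick, floor 4 mm thick. The divider makes two square cells, 90 x 90 mm inside, centred 48 mm either side of the origin along the tray's y axis. A thing standing in a cell has its centre 54 mm above the counter.
Not all that is in view belongs to the job. Leave any pink look-alike of the part that bears brown_carton_mid alone.

How it is judged:
On the way, in this order (a step that is already met when the one before it is completed fails the run):
1. the blue order is complete, while the green tin and the white carton are still where they started (within 40 mm) (x of red_tin_mid in the frame of blue_tray between -0.022 and 0.022 m and y of red_tin_mid in the frame of blue_tray between -0.07 and 0.07 m and (y of red_tin_mid in the frame of blue_tray above 0.026 m or y of red_tin_mid in the frame of blue_tray below -0.026 m) and z of red_tin_mid in the frame of blue_tray between 0.048 and 0.06 m and angle between each of red_tin_mid, amber_jar_mid's own z axis and vertical below 0.12 rad and linear speed of each of red_tin, amber_jar below 0.02 m/s and x of amber_jar_mid in the frame of blue_tray between -0.022 and 0.022 m and y of amber_jar_mid in the frame of blue_tray between -0.07 and 0.07 m and (y of amber_jar_mid in the frame of blue_tray above 0.026 m or y of amber_jar_mid in the frame of blue_tray below -0.026 m) and z of amber_jar_mid in the frame of blue_tray between 0.048 and 0.06 m and distance of each of green_tin_mid, white_carton_mid from where it was at the start of the episode below 0.04 m), for 0.2 s.
2. the orange order is complete (x of green_tin_mid in the frame of orange_tray between -0.022 and 0.022 m and y of green_tin_mid in the frame of orange_tray between -0.07 and 0.07 m and (y of green_tin_mid in the frame of orange_tray above 0.026 m or y of green_tin_mid in the frame of orange_tray below -0.026 m) and z of green_tin_mid in the frame of orange_tray between 0.048 and 0.06 m and angle between each of green_tin_mid, white_carton_mid's own z axis and vertical below 0.12 rad and linear speed of each of green_tin, white_carton below 0.02 m/s and x of white_carton_mid in the frame of orange_tray between -0.022 and 0.022 m and y of white_carton_mid in the frame of orange_tray between -0.07 and 0.07 m and (y of white_carton_mid in the frame of orange_tray above 0.026 m or y of white_carton_mid in the frame of orange_tray below -0.026 m) and z of white_carton_mid in the frame of orange_tray between 0.048 and 0.06 m), for 0.2 s.
At the end, for the whole second after the job is handed in: Red tin and amber jar in the blue tray, green tin and white carton in the orange tray, each at rest on its own cell's floor, within 7 degrees of upright and 22 mm of the cell's centre in each direction; yellow tin, green jar and brown carton upright and within 30 mm of where they began (all of step 2 and x of red_tin_mid in the frame of blue_tray between -0.022 and 0.022 m and y of red_tin_mid in the frame of blue_tray between -0.07 and 0.07 m and (y of red_tin_mid in the frame of blue_tray above 0.026 m or y of red_tin_mid in the frame of blue_tray below -0.026 m) and z of red_tin_mid in the frame of blue_tray between 0.048 and 0.06 m and angle between each of red_tin_mid, amber_jar_mid, yellow_tin_mid, green_jar_mid, brown_carton_mid's own z axis and vertical below 0.12 rad and linear speed of each of red_tin, amber_jar below 0.02 m/s and x of amber_jar_mid in the frame of blue_tray between -0.022 and 0.022 m and y of amber_jar_mid in the frame of blue_tray between -0.07 and 0.07 m and (y of amber_jar_mid in the frame of blue_tray above 0.026 m or y of amber_jar_mid in the frame of blue_tray below -0.026 m) and z of amber_jar_mid in the frame of blue_tray between 0.048 and 0.06 m and distance of each of yellow_tin_mid, green_jar_mid, brown_carton_mid from where it was at the start of the episode below 0.03 m); the robot touches nothing.
It fails at once if the yellow tin, the green jar or the brown carton is moved by more than 30 mm or tipped (distance of any of yellow_tin_mid, green_jar_mid, brown_carton_mid from where it was at the start of the episode above 0.03 m or angle between any of yellow_tin_mid, green_jar_mid, brown_carton_mid's own z axis and vertical above 0.3 rad).
It fails at once if a thing is dropped or flung (moving at over 0.6 m/s, a fall of about 20 mm, with no finger on it) ((linear speed of red_tin above 0.6 m/s and contact force between red_tin and the fingers below 0.1 N) or (linear speed of amber_jar above 0.6 m/s and contact force between amber_jar and the fingers below 0.1 N) or (linear speed of green_tin above 0.6 m/s and contact force between green_tin and the fingers below 0.1 N) or (linear speed of white_carton above 0.6 m/s and contact force between white_carton and the fingers below 0.1 N)).
It also fails if it takes over 99 s, if anything falls off the work surface, if the arm or the gripper's body presses on something with over 40 N, if the wrist force passes 120 N, or if a joint passes its speed limit or range.

### The arm

A 6-joint arm with a two-finger parallel gripper is mounted at the origin on the work surface. World frame = base frame: x ahead of the robot, y to its left, z up, the work surface at z = 0. Lengths are in m, angles in rad, forces in N, time in s.
With the tool pointing down it reaches from about 0.35 to 0.85 m from the base axis. Payload 8.1 kg.
Tool frame: the origin (TCP) lies midway between the tips of the shut fingers; the grasp point (between the pads) lies 19 mm behind it (robot.tcp_to_grasp is the distance from the TCP to the grasp point, in m); z points along the fingers, y is the direction in which the jaws open and shut (so a half turn about z gives the same grasp; the last joint's range is limited). The gripper opens to 93 mm and grips with 3 to 60 N. Pads are 15 mm wide; open, the fingers measure 128 mm over their backs; the gripper's body (75 mm by 188 mm) begins 65 mm behind the grasp point.
Start: joints at [-1.398, 0.13, 1.488, -0, 1.523, -0.085], TCP at [0.153, -0.58, 0.219] pointing down, gripper open.
Joint ranges: [-2.96, 2.96], [-0.89, 2.26], [0.02, 2.5], [-1.34, 4.48], [0, 2.73], [-2.66, 2.66]. Speed limits (rad/s): [2.39, 2.39, 2.79, 3.14, 3.14, 3.14].

### API

Orientations are given as a rotation vector (axis times angle).
In Python, from plant import robot gives the robot as it stands.
- The arm moves only by the tool send_rows, never from a script. Its argument "series" is a list of rows, each an object of numbers: "wx", "wy", "wz": the turn, a rotation vector about the world's x, y, z in rad; "dx", "dy", "dz": the shift along the world's x, y, z in cm; "fingers": the closure in counts, from 0 (fully open) to 255 (shut). In form: [{"wx": .., "wy": .., "wz": .., "dx": .., "dy": .., "dz": .., "fingers": ..}, ...]. A call has 1 to 20 rows; each row shifts and turns the pose as measured when the row begins; what a row does not reach is not made up. A row lasts 1/12 s, in which the tool goes at most 41.7 mm and 7.16 degrees, less where a joint would pass 70% of its speed; a pose out of reach is approached as far as the arm can. A call is refused whole if a number of a shift passes 4.17 or a number of a turn 0.125, either way. A call with a gripper value outside its range is refused whole. The fingers move at their own pace and stop on an object; "newtons" is the grip in N (left out, the last holds). Time passes only in rows, so rows that do not move let the fingers close. It gives the time, the measured TCP pose, the force and the opening at its end, in the units of the state.
- robot.read_state(): the state, without advancing time (a new reading comes with each control period).
- robot.read_camera(name): name is "scene" or "top"; returns the picture (384x512x3 uint8, red, green, blue); there is no depth.
- robot.camera_info(name): a dict with "intrinsics" (3x3 intrinsics, pixels), "extrinsics" (4x4, takes a point from world to camera coordinates). Camera axes: x right, y up, looking along -z (the intrinsics and any distortion apply to the point x, -y, -z); pixel columns grow to the right and rows downward; lengths in m; the calibration is good to about 2 mm. A picture is of the moment at which its call begins. camera_info takes no time and is no camera call.
- robot.close_job(): hands the job in, once; it reports no verdict.
The state is a dict: "t": time; "q": joint angles; "dq": joint speeds; "joint_torque": joint torques, N m; "tool_pos": TCP position; "orientation": TCP orientation; "force": force on the tool from outside, world axes, zero at the start; "wrist_torque": the same for the moment, N m; "opening": finger opening in m.
Only numpy, scipy, OpenCV 4.12 (cv2) and the standard library are available. Lean on these libraries where they do the work, as an engineer would, in place of code of your own. Each camera call takes 0.05 s, during which the arm holds its last target.

## Working session

There is one attempt and no reset: what is moved stays moved. The work goes in short steps, Python scripts to look and compute and a tool call to move; the robot and the scene stay as the last step left them, time stands still between calls to the robot, and variables do not carry over. Pictures are saved under pics/ and viewed, and the job is handed in when it is done.

Besides the shell and the picture viewer there is one more tool, called after ">>>" by a JSON object that holds its "fn" and its "kwargs". send_rows: Moves the arm, as the interface text tells. Its arguments: {"type":"object","properties":{"series":{"type":"array","items":{"type":"object","properties":{"wx":{"type":"number"},"wy":{"type":"number"},"wz":{"type":"number"},"dx":{"type":"number"},"dy":{"type":"number"},"dz":{"type":"number"},"fingers":{"type":"number"}}}},"newtons":{"type":"number"}},"required":["series"]}

```bash
mkdir -p pics; ls
python3 - <<'E'
from plant import robot
import cv2
print(robot.read_state())
for n in("top","scene"):
    im=robot.read_camera(n); cv2.imwrite(f"pics/{n}0.png",im[:,:,::-1]); 
    i=robot.camera_info(n); print(n,i)
E
```

```text
pics
{'t': 0.0, 'q': array([-1.39840288e+00,  1.31169885e-01,  1.48929541e+00, -1.41527763e-05,
        1.52296735e+00, -8.53959695e-02]), 'dq': array([ 0.00057034, -0.00084033,  0.00103048, -0.00086196,  0.00029233,
        0.0004278 ]), 'joint_torque': array([-2.59004137e-04, -5.59842968e+01, -4.91759777e+01,  7.66974804e-02,
        3.52012482e-02, -1.24688709e-04]), 'tool_pos': array([ 0.15288696, -0.57960588,  0.21757337]), 'orientation': array([-3.11370926e+00, -4.03579206e-01,  1.47780128e-04]), 'force': array([ 0.07445118,  0.571434  , -0.58208396]), 'wrist_torque': array([-0.02639788,  0.02512127,  0.04456108]), 'opening': 0.09283928888121062}
top {'intrinsics': array([[361.50257522,   0.        , 253.45799021],
       [  0.        , 361.50257522, 192.57280906],
       [  0.        ,   0.        ,   1.        ]]), 'extrinsics': array([[ 0.01480809, -0.99982612,  0.01133371,  0.00173962],
       [ 0.98072608,  0.01673192,  0.19466997, -0.47220286],
       [-0.19482575,  0.00823258,  0.98080332, -0.97047845],
       [ 0.        ,  0.        ,  0.        ,  1.        ]])}
scene {'intrinsics': array([[472.38933597,   0.        , 258.35703113],
       [  0.        , 472.38933597, 191.98825918],
       [  0.        ,   0.        ,   1.        ]]), 'extrinsics': array([[-0.07033309,  0.99746568, -0.01074619,  0.0176597 ],
       [-0.8574415 , -0.05494759,  0.51163937,  0.37924916],
       [ 0.50975223,  0.04519941,  0.8591331 , -1.66656174],
       [ 0.        ,  0.        ,  0.        ,  1.        ]])}
```

View pics/top0.png

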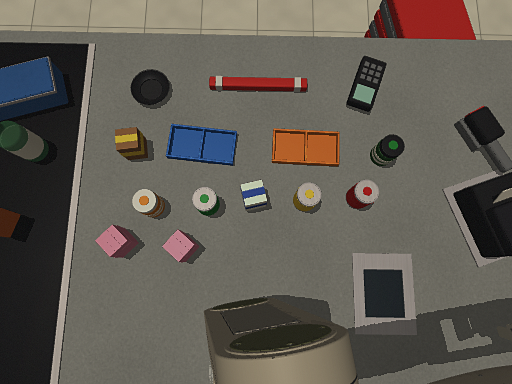

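View pics/scene0.png

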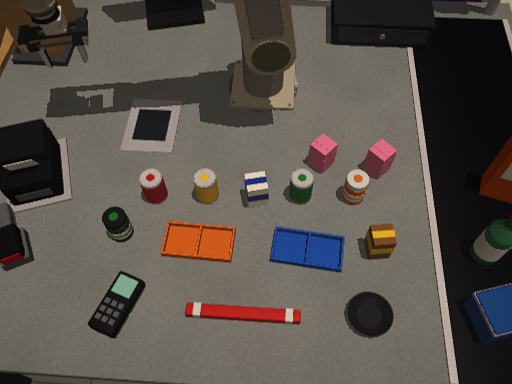

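Top view: amber jar (148,201), green tin (205,200), white carton with blue stripe (254,194), yellow tin (308,196), red tin (365,193), dark green jar with black lid (390,148), brown carton (130,142), blue tray (202,145), orange tray (306,147). The pink look-alikes are at (115,241) and (180,246). I'll enlarge the image to confirm and measure.

```bash
cat > h.py <<'E'
import numpy as np, cv2
def ray(ci,u,v):
    K,E=ci["intrinsics"],ci["extrinsics"]
    d=np.array([(u-K[0,2])/K[0,0],-(v-K[1,2])/K[1,1],-1.0])
    R,t=E[:3,:3],E[:3,3]
    return -R.T@t, R.T@d
def at(ci,u,v,z):
    o,d=ray(ci,u,v); return o+d*(z-o[2])/d[2]
def proj(ci,p):
    K,E=ci["intrinsics"],ci["extrinsics"]
    c=E[:3,:3]@np.array(p)+E[:3,3]
    return np.array([K[0,0]*c[0]/-c[2]+K[0,2], -K[1,1]*c[1]/-c[2]*1+K[1,2]])
E
python3 - <<'E'
import cv2
im=cv2.imread("pics/top0.png")[100:270,90:420]
cv2.imwrite("pics/crop0.png",cv2.resize(im,(792,408),interpolation=cv2.INTER_CUBIC))
im=cv2.imread("pics/scene0.png")[130:275,90:410]
cv2.imwrite("pics/crop1.png",cv2.resize(im,(800,362),interpolation=cv2.INTER_CUBIC))
E
```

```text
(no output)
```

View pics/crop0.png

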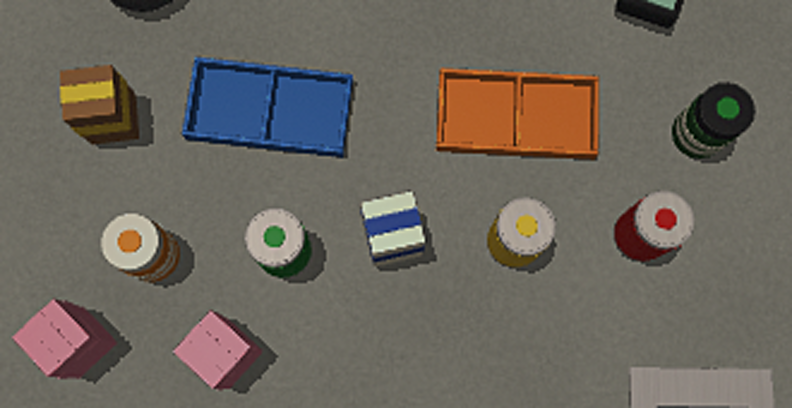

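View pics/crop1.png

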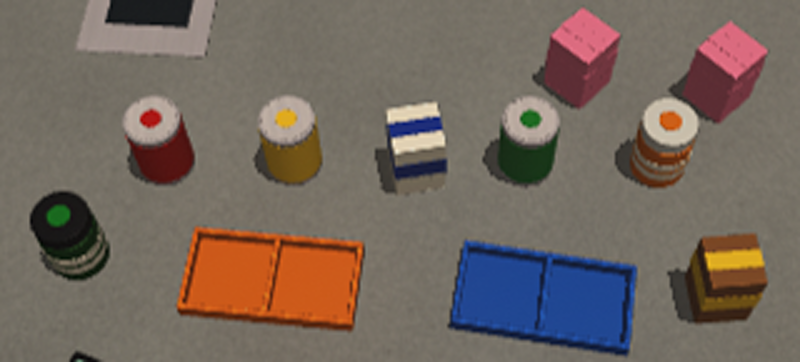

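The crop confirms it: the red tin has a red dot, the honey jar a white lid with an orange dot, the green tin a silver rim and green dot. The dark green jar has a black lid. The white carton has the blue stripe, and the brown one has the yellow stripe. Now to measure them.

```bash
cat > m.py <<'E'
from h import *
from plant import robot
from scipy.optimize import minimize
C={n:robot.camera_info(n) for n in("top","scene")}
def dots(I):
  seeds={"red":((365,193),(151,178)),"amber":((144,200),(357,178)),"green":((204,199),(302,178)),"yellow":((309,194),(205,177)),"gjar":((393,145),(113,217))}
  for k,s in seeds.items():
    r=[]
    for n,(u,v) in zip(("top","scene"),s):
        im=I[n]; hs=cv2.cvtColor(im,cv2.COLOR_BGR2HSV)
        m=((hs[:,:,1]>120)&(hs[:,:,2]>90)).astype(np.uint8)
        nl,lab,st,ce=cv2.connectedComponentsWithStats(m)
        w=lab[v-3:v+4,u-3:u+4]; w=w[w>0]
        if len(w)==0: r.append((n,"none"));continue
        l=np.bincount(w).argmax(); 
        r.append((n,st[l,4],ce[l].round(1),at(C[n],*ce[l],0.1)[:2].round(4)))
    print(k,r)
def trayfit(I,h0,h1,x0):
    ms={}
    for n in I:
        hs=cv2.cvtColor(I[n],cv2.COLOR_BGR2HSV)
        m=((hs[:,:,0]>=h0)&(hs[:,:,0]<=h1)&(hs[:,:,1]>120)&(hs[:,:,2]>50)).astype(np.uint8)
        c=proj(C[n],(x0[0],x0[1],0.01)); z=np.zeros_like(m); cv2.circle(z,tuple(int(a) for a in c),55,1,-1)
        m=m&z
        nl,lab,st,ce=cv2.connectedComponentsWithStats(m); l=st[1:,4].argmax()+1
        ms[n]=(lab==l).astype(np.uint8)
        S=4
        ms[n]=cv2.morphologyEx(cv2.resize(ms[n],None,fx=S,fy=S,interpolation=cv2.INTER_LINEAR),cv2.MORPH_CLOSE,np.ones((9,9)))
    def cost(p,cams):
        ca,sa=np.cos(p[2]),np.sin(p[2]); t=0
        for n in cams:
            P=[proj(C[n],(p[0]+ca*a-sa*b,p[1]+sa*a+ca*b,z)) for a in(-.051,.051) for b in(-.099,.099) for z in(0,.022)]
            hull=cv2.convexHull(((np.array(P,np.float32)+.5)*4-.5).astype(np.float32))
            z=np.zeros_like(ms[n]); cv2.fillConvexPoly(z,np.round(hull*16).astype(np.int32),1,shift=4)
            t+=(z!=ms[n]).sum()/ms[n].sum()
        return t
    for cams in(("top",),("scene",),("top","scene")):
        r=minimize(cost,x0,args=(cams,),method="Nelder-Mead",options=dict(initial_simplex=np.array(x0)+np.array([[0,0,0],[.015,0,0],[0,.015,0],[0,0,.15]]),xatol=1e-5,fatol=1e-5))
        print(cams,r.x.round(4),round(r.fun,3))
E
python3 - <<'E'
from m import *
I={n:cv2.imread(f"pics/{n}0.png") for n in C}
dots(I)
for nm,u,v,h in(("blue",202,145,(100,125)),("orange",306,147,(5,18))):
    p=at(C["top"],u,v,.02); print(nm,p.round(3)); trayfit(I,*h,[p[0],p[1],-0.05])
# cartons corners from crop of top
for nm,pts in(("white",[(360,205),(412,192),(425,246),(374,258)]),("brown",[(61,70),(112,66),(117,117),(64,122)]),("pinkR",[(213,310),(252,350),(213,388),(173,350)])):
    P=np.array([at(C["top"],90+x/2.4,100+y/2.4,.1)[:2] for x,y in pts]); e=[P[(i+1)%4]-P[i] for i in range(4)]
    print(nm,P.mean(0).round(4),[np.linalg.norm(a).round(4) for a in e],[np.degrees(np.arctan2(a[1],a[0])).round(1) for a in e])
for nm,pts in(("white",[(386,109),(438,102),(444,147),(393,156)]),):
    P=np.array([at(C["scene"],90+x/2.5,130+y/2.5,.1)[:2] for x,y in pts]); e=[P[(i+1)%4]-P[i] for i in range(4)]
    print(nm,P.mean(0).round(4),[np.linalg.norm(a).round(4) for a in e],[np.degrees(np.arctan2(a[1],a[0])).round(1) for a in e])
E
```

```text
red [('top', np.int32(61), array([367. , 190.7]), array([ 0.4718, -0.2937])), ('scene', np.int32(47), array([149.9, 176.9]), array([ 0.4706, -0.2953]))]
amber [('top', np.int32(74), array([143.5, 200.1]), array([0.4363, 0.2999])), ('scene', np.int32(54), array([357.9, 178. ]), array([0.4363, 0.2983]))]
green [('top', np.int32(54), array([203.9, 198.3]), array([0.4438, 0.1408])), ('scene', np.int32(37), array([301.7, 177.1]), array([0.4435, 0.1386]))]
yellow [('top', np.int32(63), array([309.1, 193.7]), array([ 0.461 , -0.1387])), ('scene', np.int32(49), array([203.9, 176.9]), array([ 0.4607, -0.1405]))]
gjar [('top', np.int32(58), array([392.9, 144.6]), array([ 0.6023, -0.3712])), ('scene', np.int32(50), array([113. , 215.8]), array([ 0.6017, -0.3725]))]
blue [0.618 0.163 0.02 ]
('top',) [ 0.6258  0.167  -0.0984] 0.054
('scene',) [ 0.6232  0.1644 -0.1061] 0.04
('top', 'scene') [ 0.6244  0.1655 -0.0991] 0.103
orange [ 0.618 -0.145  0.02 ]
('top',) [ 0.6212 -0.1443 -0.0346] 0.021
('scene',) [ 0.6203 -0.1448 -0.0312] 0.022
('top', 'scene') [ 0.6207 -0.1447 -0.0335] 0.046
white [0.4582 0.0092] [np.float64(0.0599), np.float64(0.0627), np.float64(0.0578), np.float64(0.0617)] [np.float64(-74.6), np.float64(-166.2), np.float64(104.3), np.float64(15.7)]
brown [0.6047 0.3576] [np.float64(0.058), np.float64(0.0617), np.float64(0.0596), np.float64(0.0625)] [np.float64(-84.1), np.float64(-170.3), np.float64(96.7), np.float64(8.2)]
pinkR [0.3188 0.2007] [np.float64(0.0612), np.float64(0.0568), np.float64(0.0599), np.float64(0.0595)] [np.float64(-133.7), np.float64(135.8), np.float64(48.8), np.float64(-42.9)]
white [0.4659 0.0098] [np.float64(0.0605), np.float64(0.061), np.float64(0.0584), np.float64(0.0635)] [np.float64(102.8), np.float64(10.0), np.float64(-74.7), np.float64(-168.0)]
```

>>> {"fn": "send_rows", "kwargs": {"newtons": 25, "series": [{"dx":2.65,"dy":2.38,"wz":0.11,"fingers":0},{"dx":2.65,"dy":2.38,"wz":0.11,"fingers":0},{"dx":2.65,"dy":2.38,"wz":0.11,"fingers":0},{"dx":2.65,"dy":2.38,"wz":0.11,"fingers":0},{"dx":2.65,"dy":2.38,"wz":0.11,"fingers":0},{"dx":2.65,"dy":2.38,"wz":0.11,"fingers":0},{"dx":2.65,"dy":2.38,"wz":0.11,"fingers":0},{"dx":2.65,"dy":2.38,"wz":0.11,"fingers":0},{"dx":2.65,"dy":2.38,"wz":0.11,"fingers":0},{"dx":2.65,"dy":2.38,"wz":0.11,"fingers":0},{"dx":2.65,"dy":2.38,"wz":0.11,"fingers":0},{"dx":2.65,"dy":2.38,"wz":0.1,"fingers":0},{"fingers":0},{"fingers":0}]}}

```text
schema error: expected keys wx, wy, wz, dx, dy, dz, fingers
```

```bash
cat > st.py <<'E'
import sys
from plant import robot
import numpy as np
from scipy.spatial.transform import Rotation as R
s=robot.read_state()
M=R.from_rotvec(s["orientation"]).as_matrix()
def st(tx,ty,tz,jaw=0.0):
    p=s["tool_pos"]; j=np.arctan2(M[1,1],M[0,1]); e=(jaw-j+np.pi/2)%np.pi-np.pi/2
    zx=np.cross(M[:,2],[0,0,-1])
    print("t",round(s["t"],2),"pos",p.round(4),"go cm",((np.array([tx,ty,tz])-p)*100).round(2),"wz",round(e,3),"tilt fix",zx.round(4),"open",round(s["opening"],4),"F",s["force"].round(1),"q",s["q"].round(2))
st(*map(float,sys.argv[1:]))
E
python3 st.py 0.471 -0.2945 0.041
```

```text
t 0.1 pos [ 0.1529 -0.5797  0.2177] go cm [ 31.81  28.52 -17.67] wz 1.313 tilt fix [-0.0016 -0.0003 -0.    ] open 0.093 F [ 0.6 -0.8  0. ] q [-1.4   0.13  1.49  0.    1.52 -0.09]
```

All seven keys are needed in every row.

>>> {"fn": "send_rows", "kwargs": {"newtons": 25, "series": [{"wx":0,"wy":0,"wz":0.11,"dx":2.65,"dy":2.38,"dz":0,"fingers":0},{"wx":0,"wy":0,"wz":0.11,"dx":2.65,"dy":2.38,"dz":0,"fingers":0},{"wx":0,"wy":0,"wz":0.11,"dx":2.65,"dy":2.38,"dz":0,"fingers":0},{"wx":0,"wy":0,"wz":0.11,"dx":2.65,"dy":2.38,"dz":0,"fingers":0},{"wx":0,"wy":0,"wz":0.11,"dx":2.65,"dy":2.38,"dz":0,"fingers":0},{"wx":0,"wy":0,"wz":0.11,"dx":2.65,"dy":2.38,"dz":0,"fingers":0},{"wx":0,"wy":0,"wz":0.11,"dx":2.65,"dy":2.38,"dz":0,"fingers":0},{"wx":0,"wy":0,"wz":0.11,"dx":2.65,"dy":2.38,"dz":0,"fingers":0},{"wx":0,"wy":0,"wz":0.11,"dx":2.65,"dy":2.38,"dz":0,"fingers":0},{"wx":0,"wy":0,"wz":0.11,"dx":2.65,"dy":2.38,"dz":0,"fingers":0},{"wx":0,"wy":0,"wz":0.11,"dx":2.65,"dy":2.38,"dz":0,"fingers":0},{"wx":0,"wy":0,"wz":0.1,"dx":2.65,"dy":2.38,"dz":0,"fingers":0},{"wx":0,"wy":0,"wz":0,"dx":0,"dy":0,"dz":0,"fingers":0},{"wx":0,"wy":0,"wz":0,"dx":0,"dy":0,"dz":0,"fingers":0}]}}

```text
t: 1.27
tool_pos: [0.4779, -0.2747, 0.21]
orientation: [-2.15, -2.278, 0.007]
force: [-0.6, 0.3, -1.1]
opening: 0.093
```

```bash
python3 st.py 0.471 -0.2945 0.041
```

```text
t 1.27 pos [ 0.4779 -0.2747  0.21  ] go cm [ -0.69  -1.98 -16.9 ] wz -0.058 tilt fix [-0.0035 -0.01   -0.    ] open 0.093 F [-0.6  0.3 -1.1] q [-0.61  0.01  1.63 -0.    1.51 -0.67]
```

>>> {"fn": "send_rows", "kwargs": {"series": [{"wx":0,"wy":-0.01,"wz":-0.03,"dx":-0.35,"dy":-1.0,"dz":0,"fingers":0},{"wx":0,"wy":0,"wz":-0.03,"dx":-0.35,"dy":-1.0,"dz":0,"fingers":0},{"wx":0,"wy":0,"wz":0,"dx":0,"dy":0,"dz":-2,"fingers":0},{"wx":0,"wy":0,"wz":0,"dx":0,"dy":0,"dz":-2,"fingers":0},{"wx":0,"wy":0,"wz":0,"dx":0,"dy":0,"dz":-2,"fingers":0},{"wx":0,"wy":0,"wz":0,"dx":0,"dy":0,"dz":-1,"fingers":0},{"wx":0,"wy":0,"wz":0,"dx":0,"dy":0,"dz":0,"fingers":0},{"wx":0,"wy":0,"wz":0,"dx":0,"dy":0,"dz":0,"fingers":0}]}}

```text
t: 1.93
tool_pos: [0.4628, -0.3072, 0.1382]
orientation: [2.26, 2.182, 0.001]
force: [0.2, 0.6, 0.5]
opening: 0.093
```

```bash
python3 st.py 0.471 -0.2945 0.041
python3 - <<'E'
from plant import robot
import cv2
for n in("top","scene"): cv2.imwrite(f"pics/{n}1.png",robot.read_camera(n)[:,:,::-1])
E
```

```text
t 1.93 pos [ 0.4628 -0.3072  0.1382] go cm [ 0.82  1.27 -9.72] wz 0.035 tilt fix [-0.0004  0.0009  0.    ] open 0.093 F [0.2 0.6 0.5] q [-0.68  0.06  1.71  0.    1.37 -0.64]
```

View pics/scene1.png

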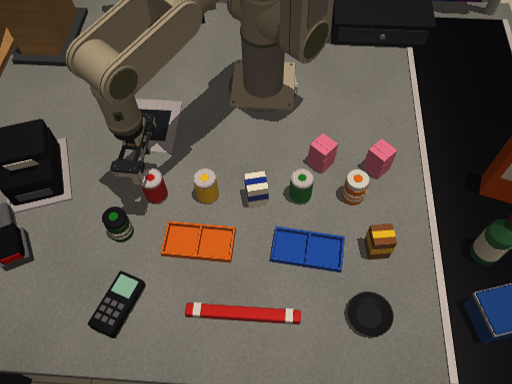

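View pics/top1.png

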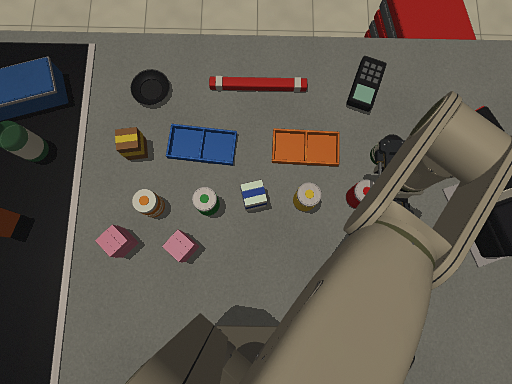

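```bash
python3 - <<'E'
from m import *
p=robot.read_state()["tool_pos"]
for n in C: 
    print(n,proj(C[n],p).round(1))
    im=cv2.imread(f"pics/{n}1.png"); u,v=proj(C[n],p).astype(int); cv2.circle(im,(int(u),int(v)),2,(255,0,255),-1)
    x0,y0=max(0,min(412,u-50)),max(0,v-50)
    cv2.imwrite(f"pics/tcp_{n}.png",cv2.resize(im[y0:y0+100,x0:x0+100],(390,390),interpolation=cv2.INTER_CUBIC))
a=cv2.hconcat([cv2.imread(f"pics/tcp_{n}.png") for n in C]); cv2.imwrite("pics/tcp1.png",a)
E
python3 st.py 0.471 -0.2945 0.041
```

```text
top [377.2 190.9]
scene [143.3 167.1]
t 2.03 pos [ 0.4636 -0.3071  0.1391] go cm [ 0.74  1.26 -9.81] wz 0.034 tilt fix [0.0004 0.0021 0.    ] open 0.093 F [ 0.1  0.  -0.3] q [-0.68  0.06  1.71  0.    1.37 -0.64]
```

View pics/tcp1.png

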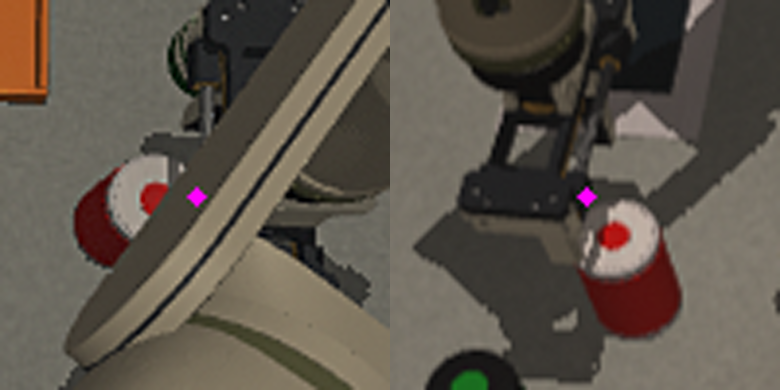

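Run:
```python
from m import *
for p in([.51,-.307,.139],[.51,-.3145,.139],[.51,-.2995,.139],[.53,-.307,.16]): print(p,proj(C["scene"],p).round(1), proj(C["top"],p).round(1))
```

```text
[0.51, -0.307, 0.139] [140.  181.1] [376.2 173.3]
[0.51, -0.3145, 0.139] [137.3 181. ] [379.1 173.4]
[0.51, -0.2995, 0.139] [142.7 181.3] [373.3 173.3]
[0.53, -0.307, 0.16] [136.8 183.3] [378.6 163.6]
```

>>> {"fn": "send_rows", "kwargs": {"series": [{"wx":0,"wy":0,"wz":0.03,"dx":0.7,"dy":1.2,"dz":0,"fingers":0},{"wx":0,"wy":0,"wz":0,"dx":0,"dy":0,"dz":0,"fingers":0},{"wx":0,"wy":0,"wz":0,"dx":0,"dy":0,"dz":0,"fingers":0}]}}

```text
t: 2.28
tool_pos: [0.4726, -0.2954, 0.1424]
orientation: [2.219, 2.215, 0.003]
force: [-0.3, -1.0, -0.4]
opening: 0.0931
```

```bash
python3 st.py 0.471 -0.2945 0.041
```

```text
t 2.28 pos [ 0.4726 -0.2954  0.1424] go cm [ -0.16   0.09 -10.14] wz 0.002 tilt fix [0.003 0.006 0.   ] open 0.0931 F [-0.3 -1.  -0.4] q [-0.65  0.06  1.71  0.    1.37 -0.65]
```

>>> {"fn": "send_rows", "kwargs": {"series": [{"wx":0,"wy":0.006,"wz":0,"dx":-0.1,"dy":0.1,"dz":-1.5,"fingers":0},{"wx":0,"wy":0,"wz":0,"dx":0,"dy":0,"dz":-1.5,"fingers":0},{"wx":0,"wy":0,"wz":0,"dx":0,"dy":0,"dz":-1.5,"fingers":0},{"wx":0,"wy":0,"wz":0,"dx":0,"dy":0,"dz":-1.5,"fingers":0},{"wx":0,"wy":0,"wz":0,"dx":0,"dy":0,"dz":-1.5,"fingers":0},{"wx":0,"wy":0,"wz":0,"dx":0,"dy":0,"dz":-1,"fingers":0},{"wx":0,"wy":0,"wz":0,"dx":0,"dy":0,"dz":-0.5,"fingers":0},{"wx":0,"wy":0,"wz":0,"dx":0,"dy":0,"dz":0,"fingers":0},{"wx":0,"wy":0,"wz":0,"dx":0,"dy":0,"dz":0,"fingers":0}]}}

```text
t: 3.03
tool_pos: [0.4735, -0.2921, 0.0468]
orientation: [2.214, 2.221, -0.005]
force: [-0.2, 0.1, 0.4]
opening: 0.093
```

```bash
python3 st.py 0.471 -0.2945 0.041
```

```text
t 3.03 pos [ 0.4735 -0.2921  0.0468] go cm [-0.25 -0.24 -0.58] wz -0.003 tilt fix [0.0064 0.002  0.    ] open 0.093 F [-0.2  0.1  0.4] q [-0.64  0.16  1.78 -0.    1.19 -0.64]
```

>>> {"fn": "send_rows", "kwargs": {"newtons": 25, "series": [{"wx":0.006,"wy":0,"wz":0,"dx":-0.2,"dy":-0.2,"dz":-0.5,"fingers":0},{"wx":0,"wy":0,"wz":0,"dx":0,"dy":0,"dz":0,"fingers":0},{"wx":0,"wy":0,"wz":0,"dx":0,"dy":0,"dz":0,"fingers":255},{"wx":0,"wy":0,"wz":0,"dx":0,"dy":0,"dz":0,"fingers":255},{"wx":0,"wy":0,"wz":0,"dx":0,"dy":0,"dz":0,"fingers":255},{"wx":0,"wy":0,"wz":0,"dx":0,"dy":0,"dz":0,"fingers":255},{"wx":0,"wy":0,"wz":0,"dx":0,"dy":0,"dz":0,"fingers":255},{"wx":0,"wy":0,"wz":0,"dx":0,"dy":0,"dz":0,"fingers":255},{"wx":0,"wy":0,"wz":0,"dx":0,"dy":0,"dz":0,"fingers":255},{"wx":0,"wy":0,"wz":0,"dx":0,"dy":0,"dz":0,"fingers":255}]}}

```text
t: 3.87
tool_pos: [0.4732, -0.2962, 0.045]
orientation: [2.213, 2.22, 0.003]
force: [-1.2, -0.6, -0.6]
opening: 0.0656
```

```bash
python3 st.py 0.6197 0.1179 0.19 -0.1
```

```text
t 3.87 pos [ 0.4732 -0.2962  0.045 ] go cm [14.65 41.41 14.5 ] wz -0.103 tilt fix [0.0035 0.0061 0.    ] open 0.0656 F [-1.2 -0.6 -0.6] q [-0.65  0.17  1.78  0.    1.19 -0.66]
```

>>> {"fn": "send_rows", "kwargs": {"series": [{"wx":0.003,"wy":0.006,"wz":0,"dx":0,"dy":0,"dz":0.5,"fingers":255},{"wx":0,"wy":0,"wz":0,"dx":0,"dy":0,"dz":1,"fingers":255},{"wx":0,"wy":0,"wz":0,"dx":0,"dy":0,"dz":2,"fingers":255},{"wx":0,"wy":0,"wz":0,"dx":0,"dy":0,"dz":2,"fingers":255},{"wx":0,"wy":0,"wz":0,"dx":0,"dy":0,"dz":2,"fingers":255},{"wx":0,"wy":0,"wz":0,"dx":0,"dy":0,"dz":2,"fingers":255},{"wx":0,"wy":0,"wz":0,"dx":0,"dy":0,"dz":2,"fingers":255},{"wx":0,"wy":0,"wz":0,"dx":0,"dy":0,"dz":1.5,"fingers":255},{"wx":0,"wy":0,"wz":0,"dx":0,"dy":0,"dz":0.5,"fingers":255},{"wx":0,"wy":0,"wz":0,"dx":0,"dy":0,"dz":0,"fingers":255},{"wx":0,"wy":0,"wz":0,"dx":0,"dy":0,"dz":0,"fingers":255}]}}

```text
t: 4.78
tool_pos: [0.4703, -0.293, 0.1888]
orientation: [-2.213, -2.221, 0.001]
force: [-0.4, -0.6, -3.2]
opening: 0.0659
```

```bash
python3 st.py 0.6197 0.1179 0.19 -0.1
```

```text
t 4.78 pos [ 0.4703 -0.293   0.1888] go cm [14.94 41.09  0.12] wz -0.104 tilt fix [-0.0039 -0.0047 -0.    ] open 0.0659 F [-0.4 -0.6 -3.2] q [-0.65  0.03  1.65  0.    1.47 -0.65]
```

>>> {"fn": "send_rows", "kwargs": {"series": [{"wx":-0.003,"wy":-0.004,"wz":-0.005,"dx":0.5,"dy":1.3,"dz":0,"fingers":255},{"wx":0,"wy":0,"wz":-0.007,"dx":0.95,"dy":2.6,"dz":0,"fingers":255},{"wx":0,"wy":0,"wz":-0.007,"dx":0.95,"dy":2.6,"dz":0,"fingers":255},{"wx":0,"wy":0,"wz":-0.007,"dx":0.95,"dy":2.6,"dz":0,"fingers":255},{"wx":0,"wy":0,"wz":-0.007,"dx":0.95,"dy":2.6,"dz":0,"fingers":255},{"wx":0,"wy":0,"wz":-0.007,"dx":0.95,"dy":2.6,"dz":0,"fingers":255},{"wx":0,"wy":0,"wz":-0.007,"dx":0.95,"dy":2.6,"dz":0,"fingers":255},{"wx":0,"wy":0,"wz":-0.007,"dx":0.95,"dy":2.6,"dz":0,"fingers":255},{"wx":0,"wy":0,"wz":-0.007,"dx":0.95,"dy":2.6,"dz":0,"fingers":255},{"wx":0,"wy":0,"wz":-0.007,"dx":0.95,"dy":2.6,"dz":0,"fingers":255},{"wx":0,"wy":0,"wz":-0.007,"dx":0.95,"dy":2.6,"dz":0,"fingers":255},{"wx":0,"wy":0,"wz":-0.007,"dx":0.95,"dy":2.6,"dz":0,"fingers":255},{"wx":0,"wy":0,"wz":-0.007,"dx":0.95,"dy":2.6,"dz":0,"fingers":255},{"wx":0,"wy":0,"wz":-0.007,"dx":0.95,"dy":2.6,"dz":0,"fingers":255},{"wx":0,"wy":0,"wz":-0.007,"dx":0.95,"dy":2.6,"dz":0,"fingers":255},{"wx":0,"wy":0,"wz":0,"dx":0.5,"dy":1.3,"dz":0,"fingers":255},{"wx":0,"wy":0,"wz":0,"dx":0,"dy":0,"dz":0,"fingers":255},{"wx":0,"wy":0,"wz":0,"dx":0,"dy":0,"dz":0,"fingers":255}]}}

```text
t: 6.28
tool_pos: [0.6013, 0.1182, 0.1591]
orientation: [-2.313, -2.076, 0.039]
force: [0.2, -0.4, -3.0]
opening: 0.066
```

```bash
python3 st.py 0.6197 0.1179 0.19 -0.1
python3 - <<'E'
from plant import robot
import cv2
cv2.imwrite(f"pics/scene2.png",robot.read_camera("scene")[:,:,::-1])
E
```

```text
t 6.28 pos [0.6013 0.1182 0.1591] go cm [ 1.84 -0.03  3.09] wz 0.008 tilt fix [-0.008  -0.0411 -0.    ] open 0.066 F [ 0.2 -0.4 -3. ] q [0.1  0.24 1.48 0.01 1.47 0.21]
```

View pics/scene2.png

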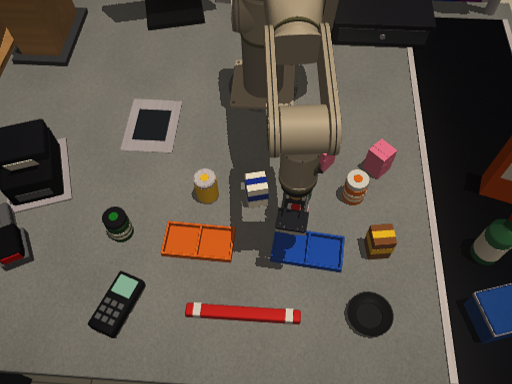

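Red tin is held over the blue tray. The neighbours are untouched. The path sagged about 3 cm, so later crossings will start higher.

>>> {"fn": "send_rows", "kwargs": {"series": [{"wx":-0.008,"wy":-0.04,"wz":0.008,"dx":0.9,"dy":0,"dz":0,"fingers":255},{"wx":0,"wy":0,"wz":0,"dx":0.9,"dy":0,"dz":0,"fingers":255},{"wx":0,"wy":0,"wz":0,"dx":0,"dy":0,"dz":0,"fingers":255},{"wx":0,"wy":0,"wz":0,"dx":0,"dy":0,"dz":0,"fingers":255}]}}

```text
t: 6.67
tool_pos: [0.6173, 0.1128, 0.1565]
orientation: [-2.333, -2.102, 0.008]
force: [-0.8, 0.4, -4.1]
opening: 0.0658
```

```bash
python3 st.py 0.6197 0.1179 0.05 -0.1
```

```text
t 6.67 pos [0.6173 0.1128 0.1565] go cm [  0.24   0.51 -10.65] wz 0.004 tilt fix [ 0.0026 -0.0048  0.    ] open 0.0658 F [-0.8  0.4 -4.1] q [ 0.1   0.24  1.47 -0.    1.43  0.2 ]
```

>>> {"fn": "send_rows", "kwargs": {"series": [{"wx":0.003,"wy":-0.005,"wz":0,"dx":0.2,"dy":0.4,"dz":-1,"fingers":255},{"wx":0,"wy":0,"wz":0,"dx":0,"dy":0,"dz":-1.5,"fingers":255},{"wx":0,"wy":0,"wz":0,"dx":0,"dy":0,"dz":-1.5,"fingers":255},{"wx":0,"wy":0,"wz":0,"dx":0,"dy":0,"dz":-1.5,"fingers":255},{"wx":0,"wy":0,"wz":0,"dx":0,"dy":0,"dz":-1,"fingers":255},{"wx":0,"wy":0,"wz":0,"dx":0,"dy":0,"dz":-0.5,"fingers":255},{"wx":0,"wy":0,"wz":0,"dx":0,"dy":0,"dz":0,"fingers":255},{"wx":0,"wy":0,"wz":0,"dx":0,"dy":0,"dz":0,"fingers":255}]}}

```text
t: 7.33
tool_pos: [0.617, 0.1133, 0.0808]
orientation: [-2.339, -2.096, -0.0]
force: [0.2, 0.3, -3.1]
opening: 0.0652
```

```bash
python3 st.py 0.6197 0.1179 0.05 -0.1
```

```text
t 7.33 pos [0.617  0.1133 0.0808] go cm [ 0.27  0.46 -3.08] wz 0.01 tilt fix [-0.0011 -0.0006 -0.    ] open 0.0652 F [ 0.2  0.3 -3.1] q [0.1  0.3  1.55 0.   1.29 0.21]
```

>>> {"fn": "send_rows", "kwargs": {"series": [{"wx":0,"wy":0,"wz":0,"dx":0.25,"dy":0.45,"dz":0,"fingers":255},{"wx":0,"wy":0,"wz":0,"dx":0,"dy":0,"dz":-0.8,"fingers":255},{"wx":0,"wy":0,"wz":0,"dx":0,"dy":0,"dz":-0.8,"fingers":255},{"wx":0,"wy":0,"wz":0,"dx":0,"dy":0,"dz":-0.5,"fingers":255},{"wx":0,"wy":0,"wz":0,"dx":0,"dy":0,"dz":-0.2,"fingers":255},{"wx":0,"wy":0,"wz":0,"dx":0,"dy":0,"dz":0,"fingers":255},{"wx":0,"wy":0,"wz":0,"dx":0,"dy":0,"dz":0,"fingers":255}]}}

```text
t: 7.92
tool_pos: [0.6219, 0.1188, 0.0583]
orientation: [2.338, 2.096, 0.007]
force: [0.6, -0.2, -3.7]
opening: 0.0654
```

```bash
python3 st.py 0.6197 0.1179 0.05 -0.1
```

```text
t 7.92 pos [0.6219 0.1188 0.0583] go cm [-0.22 -0.09 -0.83] wz 0.009 tilt fix [-0.0017  0.0041  0.    ] open 0.0654 F [ 0.6 -0.2 -3.7] q [0.11 0.34 1.55 0.   1.25 0.22]
```

>>> {"fn": "send_rows", "kwargs": {"series": [{"wx":0,"wy":0.004,"wz":0,"dx":-0.2,"dy":-0.1,"dz":-0.3,"fingers":255},{"wx":0,"wy":0,"wz":0,"dx":0,"dy":0,"dz":-0.3,"fingers":255},{"wx":0,"wy":0,"wz":0,"dx":0,"dy":0,"dz":0,"fingers":255},{"wx":0,"wy":0,"wz":0,"dx":0,"dy":0,"dz":0,"fingers":255}]}}

```text
t: 8.25
tool_pos: [0.62, 0.1176, 0.0523]
orientation: [-2.339, -2.096, -0.002]
force: [-0.3, 0.3, -2.8]
opening: 0.0657
```

```bash
python3 st.py 0.6197 0.1179 0.049 -0.1
```

```text
t 8.25 pos [0.62   0.1176 0.0523] go cm [-0.03  0.03 -0.33] wz 0.009 tilt fix [-0.0017  0.0004  0.    ] open 0.0657 F [-0.3  0.3 -2.8] q [0.11 0.34 1.55 0.   1.24 0.21]
```

>>> {"fn": "send_rows", "kwargs": {"series": [{"wx":0,"wy":0,"wz":0,"dx":0,"dy":0,"dz":-0.2,"fingers":255},{"wx":0,"wy":0,"wz":0,"dx":0,"dy":0,"dz":-0.1,"fingers":255},{"wx":0,"wy":0,"wz":0,"dx":0,"dy":0,"dz":0,"fingers":255}]}}

```text
t: 8.5
tool_pos: [0.6202, 0.1176, 0.0493]
orientation: [-2.339, -2.096, -0.003]
force: [0.2, -0.5, -3.5]
opening: 0.0658
```

```bash
python3 st.py 0.6197 0.1179 0.049 -0.1
```

```text
t 8.5 pos [0.6202 0.1176 0.0493] go cm [-0.05  0.03 -0.03] wz 0.01 tilt fix [-0.0018  0.0009  0.    ] open 0.0658 F [ 0.2 -0.5 -3.5] q [0.11 0.35 1.56 0.   1.24 0.21]
```

>>> {"fn": "send_rows", "kwargs": {"series": [{"wx":0,"wy":0,"wz":0,"dx":0,"dy":0,"dz":-0.2,"fingers":255},{"wx":0,"wy":0,"wz":0,"dx":0,"dy":0,"dz":-0.1,"fingers":255},{"wx":0,"wy":0,"wz":0,"dx":0,"dy":0,"dz":0,"fingers":255}]}}

```text
t: 8.75
tool_pos: [0.6209, 0.1181, 0.0492]
orientation: [-2.339, -2.097, -0.005]
force: [-0.5, -0.2, -3.3]
opening: 0.0658
```

```bash
python3 st.py 0.6197 0.1179 0.049 -0.1
```

```text
t 8.75 pos [0.6209 0.1181 0.0492] go cm [-0.12 -0.02 -0.02] wz 0.009 tilt fix [-0.0024  0.0024  0.    ] open 0.0658 F [-0.5 -0.2 -3.3] q [0.11 0.35 1.55 0.   1.24 0.21]
```

>>> {"fn": "send_rows", "kwargs": {"series": [{"wx":0,"wy":0,"wz":0,"dx":0,"dy":0,"dz":-0.3,"fingers":255},{"wx":0,"wy":0,"wz":0,"dx":0,"dy":0,"dz":0,"fingers":255},{"wx":0,"wy":0,"wz":0,"dx":0,"dy":0,"dz":0,"fingers":255}]}}

```text
t: 9.0
tool_pos: [0.6223, 0.1186, 0.0495]
orientation: [2.338, 2.096, 0.009]
force: [0.2, 0.2, -2.9]
opening: 0.0653
```

```bash
python3 st.py 0.6197 0.1179 0.049 -0.1
```

```text
t 9.0 pos [0.6223 0.1186 0.0495] go cm [-0.26 -0.07 -0.05] wz 0.009 tilt fix [-0.0032  0.0052  0.    ] open 0.0653 F [ 0.2  0.2 -2.9] q [0.11 0.35 1.55 0.   1.23 0.21]
```

>>> {"fn": "send_rows", "kwargs": {"series": [{"wx":0,"wy":0.005,"wz":0,"dx":-0.2,"dy":0,"dz":-0.3,"fingers":255},{"wx":0,"wy":0,"wz":0,"dx":0,"dy":0,"dz":-0.3,"fingers":255}]}}

```text
t: 9.17
tool_pos: [0.6221, 0.1188, 0.0482]
orientation: [-2.339, -2.097, -0.008]
force: [-24.9, -3.4, 40.3]
opening: 0.0659
```

```bash
python3 st.py 0.6197 0.1179 0.049 -0.1
```

```text
t 9.17 pos [0.6221 0.1188 0.0482] go cm [-0.24 -0.09  0.08] wz 0.009 tilt fix [-0.0035  0.0036  0.    ] open 0.0659 F [-24.9  -3.4  40.3] q [0.11 0.35 1.55 0.   1.23 0.21]
```

>>> {"fn": "send_rows", "kwargs": {"series": [{"wx":0,"wy":0,"wz":0,"dx":0,"dy":0,"dz":0,"fingers":255},{"wx":0,"wy":0,"wz":0,"dx":0,"dy":0,"dz":0,"fingers":255}]}}

```text
t: 9.33
tool_pos: [0.6224, 0.1188, 0.0492]
orientation: [2.339, 2.097, 0.009]
force: [-0.3, 0.7, -2.7]
opening: 0.0661
```

>>> {"fn": "send_rows", "kwargs": {"series": [{"wx":0,"wy":0,"wz":0,"dx":0,"dy":0,"dz":-0.2,"fingers":255},{"wx":0,"wy":0,"wz":0,"dx":0,"dy":0,"dz":-0.1,"fingers":130},{"wx":0,"wy":0,"wz":0,"dx":0,"dy":0,"dz":0,"fingers":0},{"wx":0,"wy":0,"wz":0,"dx":0,"dy":0,"dz":0,"fingers":0},{"wx":0,"wy":0,"wz":0,"dx":0,"dy":0,"dz":0,"fingers":0},{"wx":0,"wy":0,"wz":0,"dx":0,"dy":0,"dz":0,"fingers":0}]}}

```text
t: 9.83
tool_pos: [0.6234, 0.1188, 0.0477]
orientation: [2.338, 2.097, 0.011]
force: [-0.2, -0.6, 0.5]
opening: 0.0885
```

```bash
python3 st.py 0.4363 0.299 0.20 0
```

```text
t 9.83 pos [0.6234 0.1188 0.0477] go cm [-18.71  18.02  15.23] wz 0.109 tilt fix [-0.0038  0.0061  0.    ] open 0.0885 F [-0.2 -0.6  0.5] q [0.11 0.35 1.55 0.   1.23 0.21]
```

>>> {"fn": "send_rows", "kwargs": {"series": [{"wx":-0.004,"wy":0.006,"wz":0,"dx":-0.2,"dy":0,"dz":0.5,"fingers":0},{"wx":0,"wy":0,"wz":0,"dx":0,"dy":0,"dz":1.5,"fingers":0},{"wx":0,"wy":0,"wz":0,"dx":0,"dy":0,"dz":2.5,"fingers":0},{"wx":0,"wy":0,"wz":0,"dx":0,"dy":0,"dz":2.5,"fingers":0},{"wx":0,"wy":0,"wz":0,"dx":0,"dy":0,"dz":2.5,"fingers":0},{"wx":0,"wy":0,"wz":0,"dx":0,"dy":0,"dz":2.5,"fingers":0},{"wx":0,"wy":0,"wz":0,"dx":0,"dy":0,"dz":2,"fingers":0},{"wx":0,"wy":0,"wz":0.01,"dx":-1.9,"dy":1.8,"dz":0,"fingers":0},{"wx":0,"wy":0,"wz":0.01,"dx":-1.9,"dy":1.8,"dz":0,"fingers":0},{"wx":0,"wy":0,"wz":0.01,"dx":-1.9,"dy":1.8,"dz":0,"fingers":0},{"wx":0,"wy":0,"wz":0.01,"dx":-1.9,"dy":1.8,"dz":0,"fingers":0},{"wx":0,"wy":0,"wz":0.01,"dx":-1.9,"dy":1.8,"dz":0,"fingers":0},{"wx":0,"wy":0,"wz":0.01,"dx":-1.9,"dy":1.8,"dz":0,"fingers":0},{"wx":0,"wy":0,"wz":0.01,"dx":-1.9,"dy":1.8,"dz":0,"fingers":0},{"wx":0,"wy":0,"wz":0.01,"dx":-1.9,"dy":1.8,"dz":0,"fingers":0},{"wx":0,"wy":0,"wz":0.01,"dx":-1.9,"dy":1.8,"dz":0,"fingers":0},{"wx":0,"wy":0,"wz":0.01,"dx":-1.0,"dy":1.0,"dz":0,"fingers":0},{"wx":0,"wy":0,"wz":0,"dx":0,"dy":0,"dz":0,"fingers":0},{"wx":0,"wy":0,"wz":0,"dx":0,"dy":0,"dz":0,"fingers":0}]}}

```text
t: 11.42
tool_pos: [0.4277, 0.2957, 0.1971]
orientation: [2.23, 2.213, -0.007]
force: [0.2, 0.1, -0.0]
opening: 0.093
```

```bash
python3 st.py 0.4363 0.299 0.045 0;python3 - <<'E'
from m import *
I={n:robot.read_camera(n)[:,:,::-1].copy() for n in C}
for n in I: cv2.imwrite(f"pics/{n}3.png",I[n])
E
```

```text
t 11.42 pos [0.4277 0.2957 0.1971] go cm [  0.86   0.33 -15.21] wz 0.008 tilt fix [ 0.0033 -0.003   0.    ] open 0.093 F [ 0.2  0.1 -0. ] q [ 0.51 -0.07  1.73 -0.    1.48  0.52]
```

View pics/scene3.png

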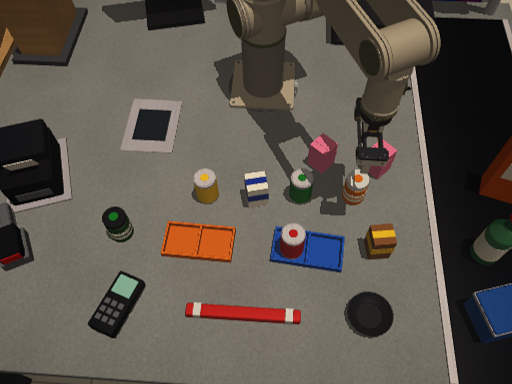

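View pics/top3.png

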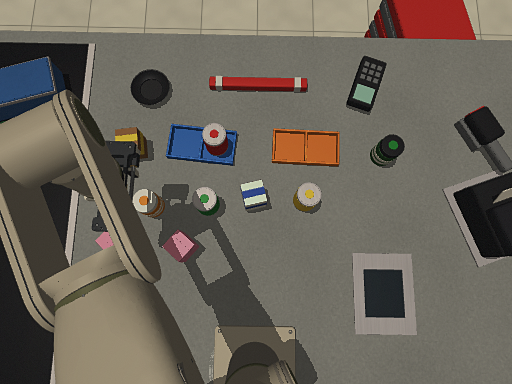

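Red tin stands in the right cell (dot at scene (292,233), top (214,134)). The gripper is now above the amber jar. I'll check the tin's position and start descending.

```bash
cat > chk.py <<'E'
from m import *
import sys
# usage: tag, then name:ut,vt,us,vs
def chk(tag,seeds):
  I={n:cv2.imread(f"pics/{n}{tag}.png") for n in C}
  T={"blue":(.6245,.1657,-.10),"orange":(.6207,-.1447,-.0335)}
  for k,(tr,z,*s) in seeds.items():
    for n,(u,v) in zip(C,s):
      hs=cv2.cvtColor(I[n],cv2.COLOR_BGR2HSV); m=((hs[:,:,1]>120)&(hs[:,:,2]>90)).astype(np.uint8)
      nl,lab,st,ce=cv2.connectedComponentsWithStats(m); w=lab[v-3:v+4,u-3:u+4];w=w[w>0]
      if not len(w): print(k,n,"none");continue
      l=np.bincount(w).argmax(); p=at(C[n],*ce[l],z)[:2]; out=[p.round(4)]
      if tr:
        x,y,a=T[tr]; d=p-[x,y]; out.append(("local",np.round([np.cos(a)*d[0]+np.sin(a)*d[1],-np.sin(a)*d[0]+np.cos(a)*d[1]],4)))
      print(k,n,st[l,4],out)
E
python3 -c "
from chk import chk
chk('3',{'red':('blue',.104,(214,134),(292,233)),'green':(None,.1,(204,199),(302,178))})"
```

```text
red top 53 [array([0.6241, 0.1213]), ('local', array([ 0.004 , -0.0442]))]
red scene 55 [array([0.623 , 0.1194]), ('local', array([ 0.0032, -0.0462]))]
green top 53 [array([0.4438, 0.1406])]
green scene 36 [array([0.4441, 0.1383])]
```

>>> {"fn": "send_rows", "kwargs": {"series": [{"wx":0.003,"wy":-0.003,"wz":0.008,"dx":0.85,"dy":0.3,"dz":0,"fingers":0},{"wx":0,"wy":0,"wz":0,"dx":0,"dy":0,"dz":-2,"fingers":0},{"wx":0,"wy":0,"wz":0,"dx":0,"dy":0,"dz":-2,"fingers":0},{"wx":0,"wy":0,"wz":0,"dx":0,"dy":0,"dz":-1.5,"fingers":0},{"wx":0,"wy":0,"wz":0,"dx":0,"dy":0,"dz":0,"fingers":0},{"wx":0,"wy":0,"wz":0,"dx":0,"dy":0,"dz":0,"fingers":0}]}}

```text
t: 12.02
tool_pos: [0.4453, 0.2949, 0.1419]
orientation: [2.227, 2.211, 0.007]
force: [-0.2, -0.1, 0.7]
opening: 0.0931
```

```bash
python3 st.py 0.4363 0.299 0.045 0
```

```text
t 12.02 pos [0.4453 0.2949 0.1419] go cm [-0.9   0.41 -9.69] wz 0.007 tilt fix [-0.0011  0.0056  0.    ] open 0.0931 F [-0.2 -0.1  0.7] q [ 0.49 -0.    1.77 -0.    1.37  0.5 ]
```

Red sits within 4 mm of its cell's centre. Continuing down on the amber jar.

>>> {"fn": "send_rows", "kwargs": {"series": [{"wx":0,"wy":0.006,"wz":0.007,"dx":-0.9,"dy":0.4,"dz":0,"fingers":0},{"wx":0,"wy":0,"wz":0,"dx":0,"dy":0,"dz":-0.5,"fingers":0},{"wx":0,"wy":0,"wz":0,"dx":0,"dy":0,"dz":-0.5,"fingers":0}]}}

```text
t: 12.27
tool_pos: [0.4384, 0.2991, 0.1344]
orientation: [-2.223, -2.219, -0.005]
force: [0.5, -0.5, -0.0]
opening: 0.0927
```

```bash
python3 st.py 0.4363 0.299 0.045 0
```

```text
t 12.27 pos [0.4384 0.2991 0.1344] go cm [-0.21 -0.01 -8.94] wz 0.002 tilt fix [-0.0027  0.0022  0.    ] open 0.0927 F [ 0.5 -0.5 -0. ] q [ 0.5  -0.    1.78  0.    1.36  0.5 ]
```

>>> {"fn": "send_rows", "kwargs": {"series": [{"wx":-0.003,"wy":0.002,"wz":0,"dx":-0.2,"dy":0,"dz":-1.5,"fingers":0},{"wx":0,"wy":0,"wz":0,"dx":0,"dy":0,"dz":-1.7,"fingers":0},{"wx":0,"wy":0,"wz":0,"dx":0,"dy":0,"dz":-1.7,"fingers":0},{"wx":0,"wy":0,"wz":0,"dx":0,"dy":0,"dz":-1.7,"fingers":0},{"wx":0,"wy":0,"wz":0,"dx":0,"dy":0,"dz":-1.2,"fingers":0},{"wx":0,"wy":0,"wz":0,"dx":0,"dy":0,"dz":-0.6,"fingers":0},{"wx":0,"wy":0,"wz":0,"dx":0,"dy":0,"dz":0,"fingers":0}]}}

```text
t: 12.85
tool_pos: [0.439, 0.3016, 0.0509]
orientation: [2.218, 2.22, 0.015]
force: [-0.1, 0.2, -0.9]
opening: 0.0926
```

```bash
python3 st.py 0.4363 0.299 0.045 0
```

```text
t 12.85 pos [0.439  0.3016 0.0509] go cm [-0.27 -0.26 -0.59] wz -0.001 tilt fix [-0.0047  0.0092  0.    ] open 0.0926 F [-0.1  0.2 -0.9] q [ 0.51  0.09  1.85 -0.    1.19  0.51]
```

>>> {"fn": "send_rows", "kwargs": {"newtons": 25, "series": [{"wx":-0.005,"wy":0.009,"wz":0,"dx":-0.25,"dy":-0.25,"dz":-0.4,"fingers":0},{"wx":0,"wy":0,"wz":0,"dx":0,"dy":0,"dz":-0.2,"fingers":0},{"wx":0,"wy":0,"wz":0,"dx":0,"dy":0,"dz":0,"fingers":255},{"wx":0,"wy":0,"wz":0,"dx":0,"dy":0,"dz":0,"fingers":255},{"wx":0,"wy":0,"wz":0,"dx":0,"dy":0,"dz":0,"fingers":255},{"wx":0,"wy":0,"wz":0,"dx":0,"dy":0,"dz":0,"fingers":255},{"wx":0,"wy":0,"wz":0,"dx":0,"dy":0,"dz":0,"fingers":255},{"wx":0,"wy":0,"wz":0,"dx":0,"dy":0,"dz":0,"fingers":255},{"wx":0,"wy":0,"wz":0,"dx":0,"dy":0,"dz":0,"fingers":255}]}}

```text
t: 13.6
tool_pos: [0.4383, 0.3003, 0.0483]
orientation: [2.219, 2.222, 0.006]
force: [-0.4, 0.9, -1.8]
opening: 0.0659
```

```bash
python3 st.py 0.6293 0.2135 0.19 -0.1
```

```text
t 13.6 pos [0.4383 0.3003 0.0483] go cm [19.1  -8.68 14.17] wz -0.101 tilt fix [-0.0018  0.0038  0.    ] open 0.0659 F [-0.4  0.9 -1.8] q [ 0.5   0.09  1.85 -0.    1.19  0.5 ]
```

>>> {"fn": "send_rows", "kwargs": {"series": [{"wx":-0.002,"wy":0.004,"wz":0,"dx":0,"dy":0,"dz":0.5,"fingers":255},{"wx":0,"wy":0,"wz":0,"dx":0,"dy":0,"dz":1,"fingers":255},{"wx":0,"wy":0,"wz":0,"dx":0,"dy":0,"dz":2,"fingers":255},{"wx":0,"wy":0,"wz":0,"dx":0,"dy":0,"dz":2,"fingers":255},{"wx":0,"wy":0,"wz":0,"dx":0,"dy":0,"dz":2,"fingers":255},{"wx":0,"wy":0,"wz":0,"dx":0,"dy":0,"dz":2,"fingers":255},{"wx":0,"wy":0,"wz":0,"dx":0,"dy":0,"dz":2,"fingers":255},{"wx":0,"wy":0,"wz":0,"dx":0,"dy":0,"dz":1.5,"fingers":255},{"wx":0,"wy":0,"wz":-0.01,"dx":1,"dy":-0.4,"dz":0.5,"fingers":255},{"wx":0,"wy":0,"wz":-0.01,"dx":2,"dy":-0.9,"dz":0,"fingers":255},{"wx":0,"wy":0,"wz":-0.01,"dx":2,"dy":-0.9,"dz":0,"fingers":255},{"wx":0,"wy":0,"wz":-0.01,"dx":2,"dy":-0.9,"dz":0,"fingers":255},{"wx":0,"wy":0,"wz":-0.01,"dx":2,"dy":-0.9,"dz":0,"fingers":255},{"wx":0,"wy":0,"wz":-0.01,"dx":2,"dy":-0.9,"dz":0,"fingers":255},{"wx":0,"wy":0,"wz":-0.01,"dx":2,"dy":-0.9,"dz":0,"fingers":255},{"wx":0,"wy":0,"wz":-0.01,"dx":2,"dy":-0.9,"dz":0,"fingers":255},{"wx":0,"wy":0,"wz":-0.01,"dx":2,"dy":-0.9,"dz":0,"fingers":255},{"wx":0,"wy":0,"wz":-0.01,"dx":1.5,"dy":-0.7,"dz":0,"fingers":255},{"wx":0,"wy":0,"wz":0,"dx":0,"dy":0,"dz":0,"fingers":255},{"wx":0,"wy":0,"wz":0,"dx":0,"dy":0,"dz":0,"fingers":255}]}}

```text
t: 15.27
tool_pos: [0.6278, 0.2107, 0.2036]
orientation: [2.331, 2.105, -0.0]
force: [-0.2, 0.0, -3.1]
opening: 0.0658
```

```bash
python3 st.py 0.6293 0.2135 0.052 -0.1
```

```text
t 15.27 pos [0.6278 0.2107 0.2036] go cm [  0.15   0.28 -15.16] wz 0.002 tilt fix [0.0004 0.0001 0.    ] open 0.0658 F [-0.2  0.  -3.1] q [ 0.25  0.3   1.32 -0.    1.52  0.35]
```

>>> {"fn": "send_rows", "kwargs": {"series": [{"wx":0,"wy":0,"wz":0,"dx":0.15,"dy":0.25,"dz":-0.8,"fingers":255},{"wx":0,"wy":0,"wz":0,"dx":0,"dy":0,"dz":-1.5,"fingers":255},{"wx":0,"wy":0,"wz":0,"dx":0,"dy":0,"dz":-1.5,"fingers":255},{"wx":0,"wy":0,"wz":0,"dx":0,"dy":0,"dz":-1.5,"fingers":255},{"wx":0,"wy":0,"wz":0,"dx":0,"dy":0,"dz":-1.5,"fingers":255},{"wx":0,"wy":0,"wz":0,"dx":0,"dy":0,"dz":-1.5,"fingers":255},{"wx":0,"wy":0,"wz":0,"dx":0,"dy":0,"dz":-1,"fingers":255},{"wx":0,"wy":0,"wz":0,"dx":0,"dy":0,"dz":-0.6,"fingers":255},{"wx":0,"wy":0,"wz":0,"dx":0,"dy":0,"dz":0,"fingers":255}]}}

```text
t: 16.02
tool_pos: [0.6229, 0.2194, 0.1003]
orientation: [-2.322, -2.113, -0.0]
force: [-0.2, -0.2, -3.0]
opening: 0.0659
```

```bash
python3 st.py 0.6293 0.2135 0.052 -0.1
```

```text
t 16.02 pos [0.6229 0.2194 0.1003] go cm [ 0.64 -0.59 -4.83] wz -0.006 tilt fix [-0.0014 -0.001  -0.    ] open 0.0659 F [-0.2 -0.2 -3. ] q [0.26 0.37 1.43 0.   1.34 0.35]
```

>>> {"fn": "send_rows", "kwargs": {"series": [{"wx":0,"wy":0,"wz":0,"dx":0.6,"dy":-0.6,"dz":0,"fingers":255},{"wx":0,"wy":0,"wz":0,"dx":0,"dy":0,"dz":-0.8,"fingers":255},{"wx":0,"wy":0,"wz":0,"dx":0,"dy":0,"dz":-0.8,"fingers":255},{"wx":0,"wy":0,"wz":0,"dx":0,"dy":0,"dz":-0.8,"fingers":255},{"wx":0,"wy":0,"wz":0,"dx":0,"dy":0,"dz":-0.5,"fingers":255},{"wx":0,"wy":0,"wz":0,"dx":0,"dy":0,"dz":0,"fingers":255}]}}

```text
t: 16.52
tool_pos: [0.6313, 0.2135, 0.0719]
orientation: [2.323, 2.114, 0.007]
force: [-0.2, -1.1, -3.9]
opening: 0.0656
```

```bash
python3 st.py 0.6293 0.2135 0.052 -0.1
```

```text
t 16.52 pos [0.6313 0.2135 0.0719] go cm [-0.2  -0.   -1.99] wz -0.006 tilt fix [-0.0026  0.0038  0.    ] open 0.0656 F [-0.2 -1.1 -3.9] q [0.25 0.41 1.44 0.   1.3  0.34]
```

>>> {"fn": "send_rows", "kwargs": {"series": [{"wx":-0.003,"wy":0.004,"wz":0,"dx":-0.2,"dy":0,"dz":-0.6,"fingers":255},{"wx":0,"wy":0,"wz":0,"dx":0,"dy":0,"dz":-0.6,"fingers":255},{"wx":0,"wy":0,"wz":0,"dx":0,"dy":0,"dz":-0.4,"fingers":255}]}}

```text
t: 16.77
tool_pos: [0.6298, 0.2136, 0.0556]
orientation: [2.323, 2.114, 0.001]
force: [0.4, 0.4, -3.2]
opening: 0.066
```

```bash
python3 st.py 0.6293 0.2135 0.052 -0.1
```

```text
t 16.77 pos [0.6298 0.2136 0.0556] go cm [-0.05 -0.01 -0.36] wz -0.006 tilt fix [0.0003 0.0009 0.    ] open 0.066 F [ 0.4  0.4 -3.2] q [ 0.25  0.42  1.44 -0.    1.27  0.34]
```

>>> {"fn": "send_rows", "kwargs": {"series": [{"wx":0,"wy":0,"wz":0,"dx":0,"dy":0,"dz":-0.25,"fingers":255},{"wx":0,"wy":0,"wz":0,"dx":0,"dy":0,"dz":-0.15,"fingers":255}]}}

```text
t: 16.93
tool_pos: [0.6293, 0.2137, 0.0521]
orientation: [2.323, 2.115, -0.001]
force: [-12.4, -3.5, 24.0]
opening: 0.0658
```

Contact with the floor. Releasing.

>>> {"fn": "send_rows", "kwargs": {"series": [{"wx":0,"wy":0,"wz":0,"dx":0,"dy":0,"dz":-0.05,"fingers":200},{"wx":0,"wy":0,"wz":0,"dx":0,"dy":0,"dz":0,"fingers":0},{"wx":0,"wy":0,"wz":0,"dx":0,"dy":0,"dz":0,"fingers":0},{"wx":0,"wy":0,"wz":0,"dx":0,"dy":0,"dz":0,"fingers":0},{"wx":0,"wy":0,"wz":0,"dx":0,"dy":0,"dz":0,"fingers":0},{"wx":0,"wy":0,"wz":0,"dx":0,"dy":0,"dz":0,"fingers":0}]}}

```text
t: 17.43
tool_pos: [0.6316, 0.2146, 0.0546]
orientation: [2.321, 2.113, 0.007]
force: [-0.4, -0.3, -0.1]
opening: 0.0916
```

```bash
python3 st.py 0.4438 0.1397 0.2 0
```

```text
t 17.43 pos [0.6316 0.2146 0.0546] go cm [-18.78  -7.49  14.54] wz 0.093 tilt fix [-0.0008  0.005   0.    ] open 0.0916 F [-0.4 -0.3 -0.1] q [ 0.25  0.43  1.44 -0.    1.27  0.34]
```

>>> {"fn": "send_rows", "kwargs": {"series": [{"wx":0,"wy":0.005,"wz":0,"dx":-0.2,"dy":0,"dz":0.5,"fingers":0},{"wx":0,"wy":0,"wz":0,"dx":0,"dy":0,"dz":1.5,"fingers":0},{"wx":0,"wy":0,"wz":0,"dx":0,"dy":0,"dz":2.5,"fingers":0},{"wx":0,"wy":0,"wz":0,"dx":0,"dy":0,"dz":2.5,"fingers":0},{"wx":0,"wy":0,"wz":0,"dx":0,"dy":0,"dz":2.5,"fingers":0},{"wx":0,"wy":0,"wz":0,"dx":0,"dy":0,"dz":2.5,"fingers":0},{"wx":0,"wy":0,"wz":0,"dx":0,"dy":0,"dz":1.5,"fingers":0},{"wx":0,"wy":0,"wz":0.01,"dx":-1.9,"dy":-0.75,"dz":0,"fingers":0},{"wx":0,"wy":0,"wz":0.01,"dx":-1.9,"dy":-0.75,"dz":0,"fingers":0},{"wx":0,"wy":0,"wz":0.01,"dx":-1.9,"dy":-0.75,"dz":0,"fingers":0},{"wx":0,"wy":0,"wz":0.01,"dx":-1.9,"dy":-0.75,"dz":0,"fingers":0},{"wx":0,"wy":0,"wz":0.01,"dx":-1.9,"dy":-0.75,"dz":0,"fingers":0},{"wx":0,"wy":0,"wz":0.01,"dx":-1.9,"dy":-0.75,"dz":0,"fingers":0},{"wx":0,"wy":0,"wz":0.01,"dx":-1.9,"dy":-0.75,"dz":0,"fingers":0},{"wx":0,"wy":0,"wz":0.01,"dx":-1.9,"dy":-0.75,"dz":0,"fingers":0},{"wx":0,"wy":0,"wz":0.01,"dx":-1.9,"dy":-0.75,"dz":0,"fingers":0},{"wx":0,"wy":0,"wz":0,"dx":-1.0,"dy":-0.4,"dz":0,"fingers":0},{"wx":0,"wy":0,"wz":0,"dx":0,"dy":0,"dz":0,"fingers":0},{"wx":0,"wy":0,"wz":0,"dx":0,"dy":0,"dz":0,"fingers":0}]}}

```text
t: 19.02
tool_pos: [0.4423, 0.1406, 0.2223]
orientation: [2.212, 2.215, 0.032]
force: [-0.6, -0.4, 0.4]
opening: 0.0933
```

```bash
python3 st.py 0.4438 0.1397 0.046 0;python3 - <<'E'
from m import *
for n in C: cv2.imwrite(f"pics/{n}4.png",robot.read_camera(n)[:,:,::-1])
a=cv2.imread("pics/scene4.png")[120:290,80:430]; cv2.imwrite("pics/crop4.png",cv2.resize(a,(788,382),interpolation=cv2.INTER_CUBIC))
E
```

```text
t 19.02 pos [0.4423 0.1406 0.2223] go cm [  0.15  -0.09 -17.63] wz -0.001 tilt fix [-0.0069  0.0222  0.    ] open 0.0933 F [-0.6 -0.4  0.4] q [ 0.2  -0.27  1.87  0.    1.53  0.19]
```

View pics/crop4.png

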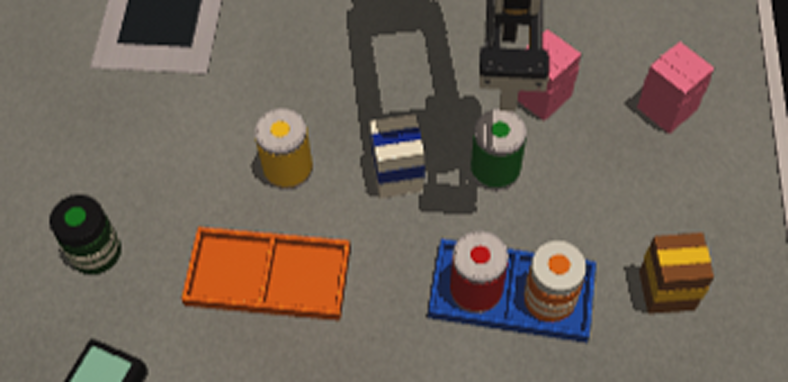

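View pics/top4.png

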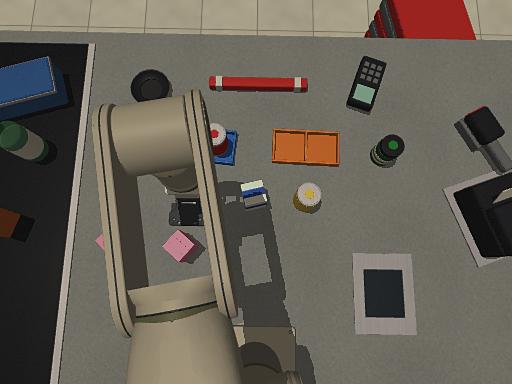

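Both blue-order items stand upright in their cells (crop dots at (480,254) and (559,264)). Checking the amber jar numerically, and starting the descent on the green tin (white carton clear of the jaws).

```bash
python3 -c "
from chk import chk
chk('4',{'red':('blue',.104,(214,134),(293,233)),'amber':('blue',.104,(150,134),(328,237)),'green':(None,.1,(204,199),(302,178))})"
```

```text
red top 48 [array([0.6243, 0.1203]), ('local', array([ 0.0043, -0.0452]))]
red scene 55 [array([0.623 , 0.1194]), ('local', array([ 0.0032, -0.0462]))]
amber top none
amber scene 69 [array([0.6297, 0.2121]), ('local', array([0.0005, 0.0467]))]
green top none
green scene 38 [array([0.4434, 0.139 ])]
```

>>> {"fn": "send_rows", "kwargs": {"series": [{"wx":-0.007,"wy":0.022,"wz":0,"dx":0.15,"dy":-0.1,"dz":-1,"fingers":0},{"wx":0,"wy":0,"wz":0,"dx":0,"dy":0,"dz":-2,"fingers":0},{"wx":0,"wy":0,"wz":0,"dx":0,"dy":0,"dz":-2,"fingers":0},{"wx":0,"wy":0,"wz":0,"dx":0,"dy":0,"dz":-2,"fingers":0},{"wx":0,"wy":0,"wz":0,"dx":0,"dy":0,"dz":-1,"fingers":0},{"wx":0,"wy":0,"wz":0,"dx":0,"dy":0,"dz":0,"fingers":0}]}}

```text
t: 19.62
tool_pos: [0.4495, 0.1415, 0.1419]
orientation: [2.218, 2.221, 0.005]
force: [-0.5, 0.0, 1.0]
opening: 0.093
```

```bash
python3 st.py 0.4438 0.1397 0.046 0
```

```text
t 19.62 pos [0.4495 0.1415 0.1419] go cm [-0.57 -0.18 -9.59] wz -0.001 tilt fix [-0.0008  0.004   0.    ] open 0.093 F [-0.5  0.   1. ] q [ 0.2  -0.18  1.93 -0.    1.38  0.19]
```

>>> {"fn": "send_rows", "kwargs": {"series": [{"wx":0,"wy":0.004,"wz":0,"dx":-0.6,"dy":-0.15,"dz":0,"fingers":0},{"wx":0,"wy":0,"wz":0,"dx":0,"dy":0,"dz":-0.8,"fingers":0},{"wx":0,"wy":0,"wz":0,"dx":0,"dy":0,"dz":-0.8,"fingers":0}]}}

```text
t: 19.87
tool_pos: [0.4451, 0.1405, 0.128]
orientation: [2.219, 2.223, 0.004]
force: [-0.0, -0.4, 0.4]
opening: 0.093
```

```bash
python3 st.py 0.4438 0.1397 0.046 0
```

```text
t 19.87 pos [0.4451 0.1405 0.128 ] go cm [-0.13 -0.08 -8.2 ] wz -0.002 tilt fix [-0.0014  0.0022  0.    ] open 0.093 F [-0.  -0.4  0.4] q [ 0.19 -0.18  1.96  0.    1.36  0.19]
```

>>> {"fn": "send_rows", "kwargs": {"series": [{"wx":0,"wy":0.002,"wz":0,"dx":-0.1,"dy":-0.1,"dz":-1.5,"fingers":0},{"wx":0,"wy":0,"wz":0,"dx":0,"dy":0,"dz":-1.6,"fingers":0},{"wx":0,"wy":0,"wz":0,"dx":0,"dy":0,"dz":-1.6,"fingers":0},{"wx":0,"wy":0,"wz":0,"dx":0,"dy":0,"dz":-1.5,"fingers":0},{"wx":0,"wy":0,"wz":0,"dx":0,"dy":0,"dz":-1,"fingers":0},{"wx":0,"wy":0,"wz":0,"dx":0,"dy":0,"dz":-0.5,"fingers":0},{"wx":0,"wy":0,"wz":0,"dx":0,"dy":0,"dz":0,"fingers":0}]}}

```text
t: 20.45
tool_pos: [0.447, 0.14, 0.0497]
orientation: [2.217, 2.22, 0.013]
force: [-0.7, 0.0, -0.1]
opening: 0.0933
```

```bash
python3 st.py 0.4438 0.1397 0.046 0
```

```text
t 20.45 pos [0.447  0.14   0.0497] go cm [-0.32 -0.03 -0.37] wz -0.002 tilt fix [-0.0031  0.0085  0.    ] open 0.0933 F [-0.7  0.  -0.1] q [ 0.19 -0.08  2.03  0.    1.19  0.19]
```

>>> {"fn": "send_rows", "kwargs": {"newtons": 25, "series": [{"wx":-0.003,"wy":0.008,"wz":0,"dx":-0.3,"dy":0,"dz":-0.4,"fingers":0},{"wx":0,"wy":0,"wz":0,"dx":0,"dy":0,"dz":0,"fingers":255},{"wx":0,"wy":0,"wz":0,"dx":0,"dy":0,"dz":0,"fingers":255},{"wx":0,"wy":0,"wz":0,"dx":0,"dy":0,"dz":0,"fingers":255},{"wx":0,"wy":0,"wz":0,"dx":0,"dy":0,"dz":0,"fingers":255},{"wx":0,"wy":0,"wz":0,"dx":0,"dy":0,"dz":0,"fingers":255},{"wx":0,"wy":0,"wz":0,"dx":0,"dy":0,"dz":0,"fingers":255},{"wx":0,"wy":0,"wz":0,"dx":0,"dy":0,"dz":0,"fingers":255}]}}

```text
t: 21.12
tool_pos: [0.4457, 0.1405, 0.0485]
orientation: [2.218, 2.222, 0.005]
force: [-0.1, -0.3, -1.8]
opening: 0.0658
```

```bash
python3 st.py 0.6223 -0.0967 0.22 -0.033
```

```text
t 21.12 pos [0.4457 0.1405 0.0485] go cm [ 17.66 -23.72  17.15] wz -0.035 tilt fix [-0.0006  0.0037  0.    ] open 0.0658 F [-0.1 -0.3 -1.8] q [ 0.2  -0.08  2.03 -0.    1.19  0.19]
```

>>> {"fn": "send_rows", "kwargs": {"series": [{"wx":0,"wy":0.004,"wz":0,"dx":0,"dy":0,"dz":0.5,"fingers":255},{"wx":0,"wy":0,"wz":0,"dx":0,"dy":0,"dz":1,"fingers":255},{"wx":0,"wy":0,"wz":0,"dx":0,"dy":0,"dz":2,"fingers":255},{"wx":0,"wy":0,"wz":0,"dx":0,"dy":0,"dz":2.5,"fingers":255},{"wx":0,"wy":0,"wz":0,"dx":0,"dy":0,"dz":2.5,"fingers":255},{"wx":0,"wy":0,"wz":0,"dx":0,"dy":0,"dz":2.5,"fingers":255},{"wx":0,"wy":0,"wz":0,"dx":0,"dy":0,"dz":2.5,"fingers":255},{"wx":0,"wy":0,"wz":0,"dx":0,"dy":0,"dz":2,"fingers":255},{"wx":0,"wy":0,"wz":0,"dx":0,"dy":0,"dz":1,"fingers":255},{"wx":0,"wy":0,"wz":0,"dx":0,"dy":0,"dz":0,"fingers":255}]}}

```text
t: 21.95
tool_pos: [0.4411, 0.1394, 0.2249]
orientation: [-2.218, -2.221, 0.006]
force: [-0.5, -0.2, -2.9]
opening: 0.066
```

>>> {"fn": "send_rows", "kwargs": {"series": [{"wx":0,"wy":0,"wz":-0.003,"dx":0.7,"dy":-0.9,"dz":0,"fingers":255},{"wx":0,"wy":0,"wz":-0.003,"dx":1.6,"dy":-2.1,"dz":0,"fingers":255},{"wx":0,"wy":0,"wz":-0.003,"dx":1.6,"dy":-2.1,"dz":0,"fingers":255},{"wx":0,"wy":0,"wz":-0.003,"dx":1.6,"dy":-2.1,"dz":0,"fingers":255},{"wx":0,"wy":0,"wz":-0.003,"dx":1.6,"dy":-2.1,"dz":0,"fingers":255},{"wx":0,"wy":0,"wz":-0.003,"dx":1.6,"dy":-2.1,"dz":0,"fingers":255},{"wx":0,"wy":0,"wz":-0.003,"dx":1.6,"dy":-2.1,"dz":0,"fingers":255},{"wx":0,"wy":0,"wz":-0.003,"dx":1.6,"dy":-2.1,"dz":0,"fingers":255},{"wx":0,"wy":0,"wz":-0.003,"dx":1.6,"dy":-2.1,"dz":0,"fingers":255},{"wx":0,"wy":0,"wz":-0.003,"dx":1.6,"dy":-2.1,"dz":0,"fingers":255},{"wx":0,"wy":0,"wz":-0.003,"dx":1.6,"dy":-2.1,"dz":0,"fingers":255},{"wx":0,"wy":0,"wz":0,"dx":0.9,"dy":-1.2,"dz":0,"fingers":255},{"wx":0,"wy":0,"wz":0,"dx":0,"dy":0,"dz":0,"fingers":255},{"wx":0,"wy":0,"wz":0,"dx":0,"dy":0,"dz":0,"fingers":255}]}}

```text
t: 23.12
tool_pos: [0.6158, -0.1123, 0.1981]
orientation: [-2.239, -2.165, 0.036]
force: [-1.1, 0.9, -2.8]
opening: 0.0658
```

```bash
python3 st.py 0.6223 -0.0967 0.0525 -0.033
```

```text
t 23.12 pos [ 0.6158 -0.1123  0.1981] go cm [  0.65   1.56 -14.56] wz 0.0 tilt fix [-0.0037 -0.0355 -0.    ] open 0.0658 F [-1.1  0.9 -2.8] q [-0.26  0.25  1.4  -0.01  1.53 -0.23]
```

>>> {"fn": "send_rows", "kwargs": {"series": [{"wx":-0.004,"wy":-0.018,"wz":0,"dx":0.3,"dy":0.8,"dz":0,"fingers":255},{"wx":0,"wy":-0.018,"wz":0,"dx":0.3,"dy":0.7,"dz":-1,"fingers":255},{"wx":0,"wy":0,"wz":0,"dx":0,"dy":0,"dz":-1.5,"fingers":255},{"wx":0,"wy":0,"wz":0,"dx":0,"dy":0,"dz":-1.5,"fingers":255},{"wx":0,"wy":0,"wz":0,"dx":0,"dy":0,"dz":-1.5,"fingers":255},{"wx":0,"wy":0,"wz":0,"dx":0,"dy":0,"dz":-1.5,"fingers":255},{"wx":0,"wy":0,"wz":0,"dx":0,"dy":0,"dz":-1,"fingers":255},{"wx":0,"wy":0,"wz":0,"dx":0,"dy":0,"dz":-0.5,"fingers":255},{"wx":0,"wy":0,"wz":0,"dx":0,"dy":0,"dz":0,"fingers":255}]}}

```text
t: 23.87
tool_pos: [0.617, -0.0858, 0.1048]
orientation: [-2.251, -2.191, -0.005]
force: [-0.3, -0.6, -3.5]
opening: 0.0654
```

```bash
python3 st.py 0.6223 -0.0967 0.0525 -0.033
```

```text
t 23.87 pos [ 0.617  -0.0858  0.1048] go cm [ 0.53 -1.09 -5.23] wz -0.006 tilt fix [-0.003   0.0019  0.    ] open 0.0654 F [-0.3 -0.6 -3.5] q [-0.22  0.27  1.54  0.    1.33 -0.2 ]
```

>>> {"fn": "send_rows", "kwargs": {"series": [{"wx":-0.003,"wy":0,"wz":-0.006,"dx":0.5,"dy":-1.0,"dz":0,"fingers":255},{"wx":0,"wy":0,"wz":0,"dx":0,"dy":0,"dz":-0.8,"fingers":255},{"wx":0,"wy":0,"wz":0,"dx":0,"dy":0,"dz":-0.8,"fingers":255},{"wx":0,"wy":0,"wz":0,"dx":0,"dy":0,"dz":-0.8,"fingers":255},{"wx":0,"wy":0,"wz":0,"dx":0,"dy":0,"dz":-0.5,"fingers":255},{"wx":0,"wy":0,"wz":0,"dx":0,"dy":0,"dz":0,"fingers":255}]}}

```text
t: 24.37
tool_pos: [0.6246, -0.0968, 0.0763]
orientation: [2.254, 2.18, 0.007]
force: [-0.5, 0.5, -2.7]
opening: 0.0657
```

```bash
python3 st.py 0.6223 -0.0967 0.0525 -0.033
```

```text
t 24.37 pos [ 0.6246 -0.0968  0.0763] go cm [-0.23  0.01 -2.38] wz 0.0 tilt fix [0.0016 0.0074 0.    ] open 0.0657 F [-0.5  0.5 -2.7] q [-0.23  0.31  1.54  0.    1.28 -0.2 ]
```

>>> {"fn": "send_rows", "kwargs": {"series": [{"wx":0.001,"wy":0.007,"wz":0,"dx":-0.2,"dy":0,"dz":-0.6,"fingers":255},{"wx":0,"wy":0,"wz":0,"dx":0,"dy":0,"dz":-0.7,"fingers":255},{"wx":0,"wy":0,"wz":0,"dx":0,"dy":0,"dz":-0.6,"fingers":255}]}}

```text
t: 24.62
tool_pos: [0.6234, -0.0971, 0.0571]
orientation: [2.257, 2.182, 0.001]
force: [-0.4, -0.0, -4.0]
opening: 0.0655
```

```bash
python3 st.py 0.6223 -0.0967 0.0525 -0.033
```

```text
t 24.62 pos [ 0.6234 -0.0971  0.0571] go cm [-0.11  0.04 -0.46] wz 0.001 tilt fix [0.0009 0.0019 0.    ] open 0.0655 F [-0.4 -0.  -4. ] q [-0.24  0.34  1.55 -0.    1.25 -0.2 ]
```

>>> {"fn": "send_rows", "kwargs": {"series": [{"wx":0,"wy":0,"wz":0,"dx":-0.05,"dy":0,"dz":-0.3,"fingers":255},{"wx":0,"wy":0,"wz":0,"dx":0,"dy":0,"dz":-0.15,"fingers":255}]}}

```text
t: 24.78
tool_pos: [0.6221, -0.0971, 0.0522]
orientation: [2.258, 2.184, -0.001]
force: [-12.8, 1.2, 26.4]
opening: 0.0657
```

Floor contact. Releasing, then rising and moving toward the white carton.

>>> {"fn": "send_rows", "kwargs": {"series": [{"wx":0,"wy":0,"wz":0,"dx":0,"dy":0,"dz":-0.05,"fingers":200},{"wx":0,"wy":0,"wz":0,"dx":0,"dy":0,"dz":0,"fingers":0},{"wx":0,"wy":0,"wz":0,"dx":0,"dy":0,"dz":0,"fingers":0},{"wx":0,"wy":0,"wz":0,"dx":0,"dy":0,"dz":0,"fingers":0},{"wx":0,"wy":0,"wz":0,"dx":0,"dy":0,"dz":0,"fingers":0},{"wx":0,"wy":0,"wz":0,"dx":0,"dy":0,"dz":0,"fingers":0},{"wx":0,"wy":0.004,"wz":0,"dx":-0.2,"dy":0,"dz":0.5,"fingers":0},{"wx":0,"wy":0,"wz":0,"dx":0,"dy":0,"dz":1.5,"fingers":0},{"wx":0,"wy":0,"wz":0,"dx":0,"dy":0,"dz":2.5,"fingers":0},{"wx":0,"wy":0,"wz":0,"dx":0,"dy":0,"dz":2.5,"fingers":0},{"wx":0,"wy":0,"wz":0,"dx":0,"dy":0,"dz":2.5,"fingers":0},{"wx":0,"wy":0,"wz":0,"dx":0,"dy":0,"dz":2.5,"fingers":0},{"wx":0,"wy":0,"wz":0,"dx":0,"dy":0,"dz":1.5,"fingers":0},{"wx":0,"wy":0,"wz":0,"dx":0,"dy":0,"dz":0,"fingers":0}]}}

```text
t: 25.95
tool_pos: [0.6178, -0.0966, 0.1944]
orientation: [-2.255, -2.181, 0.008]
force: [0.6, -0.9, 0.5]
opening: 0.0927
```

```bash
python3 st.py 0.461 0.009 0.2 0.25;python3 - <<'E'
from m import *
for n in C: cv2.imwrite(f"pics/{n}5.png",robot.read_camera(n)[:,:,::-1])
a=cv2.imread("pics/scene5.png")[120:290,80:430]; cv2.imwrite("pics/crop5.png",cv2.resize(a,(788,382),interpolation=cv2.INTER_CUBIC))
a=cv2.imread("pics/scene5.png")[160:220,235:285]; cv2.imwrite("pics/cart5.png",cv2.resize(a,(500,600),interpolation=cv2.INTER_CUBIC))
a=cv2.imread("pics/top5.png")[170:220,230:280]; cv2.imwrite("pics/cartt5.png",cv2.resize(a,(600,600),interpolation=cv2.INTER_CUBIC))
E
```

```text
t 25.95 pos [ 0.6178 -0.0966  0.1944] go cm [-15.68  10.56   0.56] wz 0.283 tilt fix [ 0.0006 -0.0063  0.    ] open 0.0927 F [ 0.6 -0.9  0.5] q [-0.24  0.22  1.44 -0.    1.49 -0.2 ]
```

View pics/crop5.png

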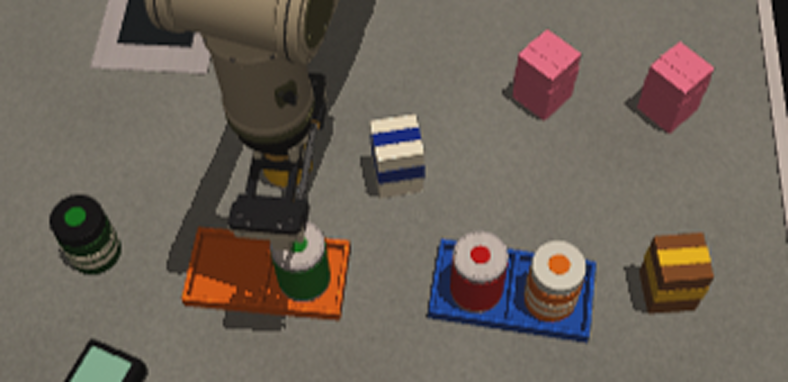

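View pics/cart5.png

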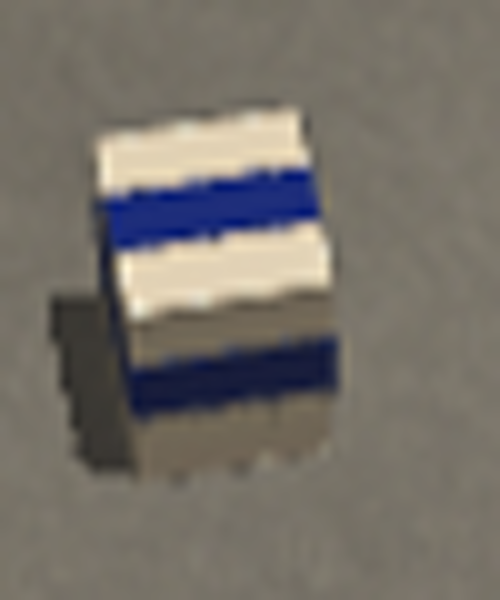

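View pics/cartt5.png

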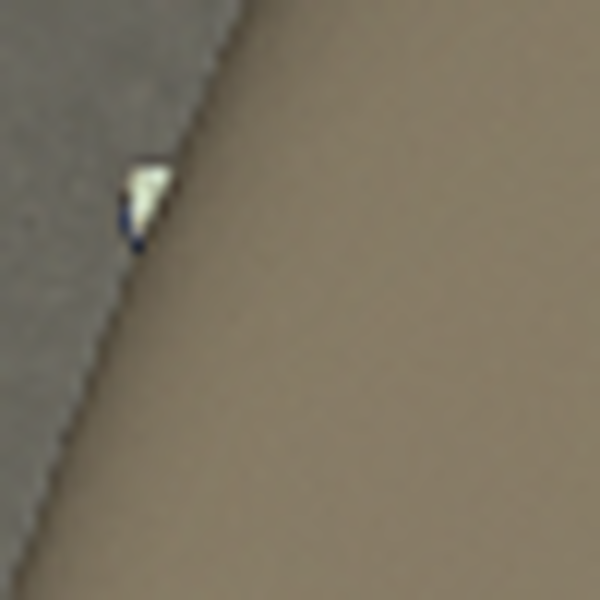

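Green tin stands in the orange tray's left cell. The white carton is unmoved, with its top face corners in the crop at (100,138), (298,106), (330,278) and (132,318).

```bash
python3 - <<'E'
from m import *
P=np.array([at(C["scene"],235-.5+x/10,160-.5+y/10,.1)[:2] for x,y in [(100,138),(298,106),(330,278),(132,318)]]); e=[P[(i+1)%4]-P[i] for i in range(4)]
print(P.mean(0).round(4),[np.linalg.norm(a).round(4) for a in e],[np.degrees(np.arctan2(a[1],a[0])).round(1) for a in e])
from chk import chk
chk('5',{'green':('orange',.104,(272,137),(212,228))})
E
python3 st.py 0.461 0.009 0.2 0.23
```

```text
[0.4629 0.0093] [np.float64(0.0579), np.float64(0.0588), np.float64(0.0571), np.float64(0.0611)] [np.float64(104.6), np.float64(12.5), np.float64(-73.0), np.float64(-166.7)]
green top none
green scene 18 [array([ 0.6263, -0.0944]), ('local', array([0.0039, 0.0505]))]
t 26.05 pos [ 0.6167 -0.0963  0.1908] go cm [-15.57  10.53   0.92] wz 0.263 tilt fix [-0.0003 -0.0099 -0.    ] open 0.0928 F [-0.4 -0.5 -0.8] q [-0.24  0.22  1.44 -0.    1.49 -0.2 ]
```

>>> {"fn": "send_rows", "kwargs": {"series": [{"wx":0,"wy":-0.006,"wz":0.02,"dx":-1.0,"dy":0.6,"dz":0.3,"fingers":0},{"wx":0,"wy":0,"wz":0.03,"dx":-1.5,"dy":1.0,"dz":0,"fingers":0},{"wx":0,"wy":0,"wz":0.03,"dx":-1.5,"dy":1.0,"dz":0,"fingers":0},{"wx":0,"wy":0,"wz":0.03,"dx":-1.5,"dy":1.0,"dz":0,"fingers":0},{"wx":0,"wy":0,"wz":0.03,"dx":-1.5,"dy":1.0,"dz":0,"fingers":0},{"wx":0,"wy":0,"wz":0.03,"dx":-1.5,"dy":1.0,"dz":0,"fingers":0},{"wx":0,"wy":0,"wz":0.03,"dx":-1.5,"dy":1.0,"dz":0,"fingers":0},{"wx":0,"wy":0,"wz":0.03,"dx":-1.5,"dy":1.0,"dz":0,"fingers":0},{"wx":0,"wy":0,"wz":0.03,"dx":-1.5,"dy":1.0,"dz":0,"fingers":0},{"wx":0,"wy":0,"wz":0,"dx":-1.5,"dy":1.0,"dz":0,"fingers":0},{"wx":0,"wy":0,"wz":0,"dx":-1.0,"dy":0.7,"dz":0,"fingers":0},{"wx":0,"wy":0,"wz":0,"dx":0,"dy":0,"dz":0,"fingers":0},{"wx":0,"wy":0,"wz":0,"dx":0,"dy":0,"dz":0,"fingers":0}]}}

```text
t: 27.13
tool_pos: [0.4393, 0.012, 0.164]
orientation: [-1.918, -2.442, 0.041]
force: [-0.4, 0.7, -0.2]
opening: 0.0932
```

```bash
python3 st.py 0.462 0.009 0.046 0.23
```

```text
t 27.13 pos [0.4393 0.012  0.164 ] go cm [  2.27  -0.3  -11.8 ] wz -0.009 tilt fix [-0.0019 -0.0448 -0.    ] open 0.0932 F [-0.4  0.7 -0.2] q [-0.09 -0.24  1.94 -0.    1.48 -0.33]
```

>>> {"fn": "send_rows", "kwargs": {"series": [{"wx":0,"wy":-0.022,"wz":0,"dx":1.1,"dy":-0.15,"dz":0,"fingers":0},{"wx":0,"wy":-0.022,"wz":0,"dx":1.1,"dy":-0.15,"dz":0,"fingers":0},{"wx":0,"wy":0,"wz":0,"dx":0,"dy":0,"dz":-0.5,"fingers":0},{"wx":0,"wy":0,"wz":0,"dx":0,"dy":0,"dz":0,"fingers":0}]}}

```text
t: 27.47
tool_pos: [0.4641, 0.0075, 0.1561]
orientation: [-1.942, -2.469, -0.003]
force: [-0.6, -0.6, 0.5]
opening: 0.0928
```

```bash
python3 st.py 0.462 0.009 0.046 0.245
```

```text
t 27.47 pos [0.4641 0.0075 0.1561] go cm [ -0.21   0.15 -11.01] wz 0.007 tilt fix [-0.0017  0.0013  0.    ] open 0.0928 F [-0.6 -0.6  0.5] q [-0.1  -0.21  1.93  0.    1.42 -0.33]
```

>>> {"fn": "send_rows", "kwargs": {"series": [{"wx":0,"wy":0,"wz":0.007,"dx":-0.2,"dy":0.15,"dz":-1,"fingers":0},{"wx":0,"wy":0,"wz":0,"dx":0,"dy":0,"dz":-1.6,"fingers":0},{"wx":0,"wy":0,"wz":0,"dx":0,"dy":0,"dz":-1.6,"fingers":0},{"wx":0,"wy":0,"wz":0,"dx":0,"dy":0,"dz":-1.6,"fingers":0},{"wx":0,"wy":0,"wz":0,"dx":0,"dy":0,"dz":-1.6,"fingers":0},{"wx":0,"wy":0,"wz":0,"dx":0,"dy":0,"dz":-1.6,"fingers":0},{"wx":0,"wy":0,"wz":0,"dx":0,"dy":0,"dz":-1,"fingers":0},{"wx":0,"wy":0,"wz":0,"dx":0,"dy":0,"dz":-0.4,"fingers":0},{"wx":0,"wy":0,"wz":0,"dx":0,"dy":0,"dz":0,"fingers":0}]}}

```text
t: 28.22
tool_pos: [0.4611, 0.008, 0.043]
orientation: [-1.932, -2.475, -0.002]
force: [-1.3, 0.2, 0.4]
opening: 0.0932
```

```bash
python3 st.py 0.462 0.009 0.046 0.245
```

```text
t 28.22 pos [0.4611 0.008  0.043 ] go cm [0.09 0.1  0.3 ] wz 0.0 tilt fix [-0.0018 -0.0006 -0.    ] open 0.0932 F [-1.3  0.2  0.4] q [-0.1  -0.08  2.04  0.    1.19 -0.34]
```

Close, using a gentler 15 N on the light carton.

>>> {"fn": "send_rows", "kwargs": {"newtons": 15, "series": [{"wx":0,"wy":0,"wz":0,"dx":0.1,"dy":0.1,"dz":0.2,"fingers":0},{"wx":0,"wy":0,"wz":0,"dx":0,"dy":0,"dz":0,"fingers":255},{"wx":0,"wy":0,"wz":0,"dx":0,"dy":0,"dz":0,"fingers":255},{"wx":0,"wy":0,"wz":0,"dx":0,"dy":0,"dz":0,"fingers":255},{"wx":0,"wy":0,"wz":0,"dx":0,"dy":0,"dz":0,"fingers":255},{"wx":0,"wy":0,"wz":0,"dx":0,"dy":0,"dz":0,"fingers":255},{"wx":0,"wy":0,"wz":0,"dx":0,"dy":0,"dz":0,"fingers":255},{"wx":0,"wy":0,"wz":0,"dx":0,"dy":0,"dz":0,"fingers":255},{"wx":0,"wy":0,"wz":0,"dx":0,"dy":0,"dz":0,"fingers":255},{"wx":0,"wy":0,"wz":0,"dx":0,"dy":0,"dz":0,"fingers":255}]}}

```text
t: 29.05
tool_pos: [0.465, 0.0089, 0.0491]
orientation: [1.931, 2.474, 0.006]
force: [0.0, -1.1, -0.1]
opening: 0.0596
```

```bash
python3 st.py 0.6191 -0.1927 0.22 -0.033
```

```text
t 29.05 pos [0.465  0.0089 0.0491] go cm [ 15.41 -20.16  17.09] wz -0.278 tilt fix [-0.0012  0.0051  0.    ] open 0.0596 F [ 0.  -1.1 -0.1] q [-0.09 -0.09  2.03  0.    1.19 -0.34]
```

>>> {"fn": "send_rows", "kwargs": {"series": [{"wx":0,"wy":0.005,"wz":0,"dx":0,"dy":0,"dz":0.5,"fingers":255},{"wx":0,"wy":0,"wz":0,"dx":0,"dy":0,"dz":1,"fingers":255},{"wx":0,"wy":0,"wz":0,"dx":0,"dy":0,"dz":2,"fingers":255},{"wx":0,"wy":0,"wz":0,"dx":0,"dy":0,"dz":2.5,"fingers":255},{"wx":0,"wy":0,"wz":0,"dx":0,"dy":0,"dz":2.5,"fingers":255},{"wx":0,"wy":0,"wz":0,"dx":0,"dy":0,"dz":2.5,"fingers":255},{"wx":0,"wy":0,"wz":0,"dx":0,"dy":0,"dz":2.5,"fingers":255},{"wx":0,"wy":0,"wz":0,"dx":0,"dy":0,"dz":2.2,"fingers":255},{"wx":0,"wy":0,"wz":0,"dx":0,"dy":0,"dz":1.2,"fingers":255},{"wx":0,"wy":0,"wz":0,"dx":0,"dy":0,"dz":0,"fingers":255}]}}

```text
t: 29.88
tool_pos: [0.4604, 0.0094, 0.2307]
orientation: [-1.93, -2.473, 0.002]
force: [0.5, 0.1, -1.4]
opening: 0.0601
```

>>> {"fn": "send_rows", "kwargs": {"series": [{"wx":0,"wy":0,"wz":-0.02,"dx":0.7,"dy":-0.9,"dz":0,"fingers":255},{"wx":0,"wy":0,"wz":-0.025,"dx":1.5,"dy":-1.9,"dz":0,"fingers":255},{"wx":0,"wy":0,"wz":-0.025,"dx":1.5,"dy":-1.9,"dz":0,"fingers":255},{"wx":0,"wy":0,"wz":-0.025,"dx":1.5,"dy":-1.9,"dz":0,"fingers":255},{"wx":0,"wy":0,"wz":-0.025,"dx":1.5,"dy":-1.9,"dz":0,"fingers":255},{"wx":0,"wy":0,"wz":-0.025,"dx":1.5,"dy":-1.9,"dz":0,"fingers":255},{"wx":0,"wy":0,"wz":-0.025,"dx":1.5,"dy":-1.9,"dz":0,"fingers":255},{"wx":0,"wy":0,"wz":-0.025,"dx":1.5,"dy":-1.9,"dz":0,"fingers":255},{"wx":0,"wy":0,"wz":-0.025,"dx":1.5,"dy":-1.9,"dz":0,"fingers":255},{"wx":0,"wy":0,"wz":-0.025,"dx":1.5,"dy":-1.9,"dz":0,"fingers":255},{"wx":0,"wy":0,"wz":-0.02,"dx":0.8,"dy":-1.2,"dz":0,"fingers":255},{"wx":0,"wy":0,"wz":0,"dx":0,"dy":0,"dz":0,"fingers":255},{"wx":0,"wy":0,"wz":0,"dx":0,"dy":0,"dz":0,"fingers":255}]}}

```text
t: 30.97
tool_pos: [0.6128, -0.1985, 0.2143]
orientation: [-2.255, -2.16, 0.013]
force: [-0.1, 1.0, -1.8]
opening: 0.0601
```

```bash
python3 st.py 0.6191 -0.1927 0.0525 -0.033
```

```text
t 30.97 pos [ 0.6128 -0.1985  0.2143] go cm [  0.63   0.58 -16.18] wz 0.01 tilt fix [-0.0081 -0.0192 -0.    ] open 0.0601 F [-0.1  1.  -1.8] q [-0.39  0.27  1.34  0.    1.55 -0.35]
```

>>> {"fn": "send_rows", "kwargs": {"series": [{"wx":-0.008,"wy":-0.019,"wz":0.01,"dx":0.5,"dy":0.4,"dz":0,"fingers":255},{"wx":0,"wy":0,"wz":0,"dx":0,"dy":0,"dz":-1,"fingers":255},{"wx":0,"wy":0,"wz":0,"dx":0,"dy":0,"dz":-1.5,"fingers":255},{"wx":0,"wy":0,"wz":0,"dx":0,"dy":0,"dz":-1.5,"fingers":255},{"wx":0,"wy":0,"wz":0,"dx":0,"dy":0,"dz":-1.5,"fingers":255},{"wx":0,"wy":0,"wz":0,"dx":0,"dy":0,"dz":-1.5,"fingers":255},{"wx":0,"wy":0,"wz":0,"dx":0,"dy":0,"dz":-1.5,"fingers":255},{"wx":0,"wy":0,"wz":0,"dx":0,"dy":0,"dz":-0.8,"fingers":255},{"wx":0,"wy":0,"wz":0,"dx":0,"dy":0,"dz":0,"fingers":255}]}}

```text
t: 31.72
tool_pos: [0.614, -0.185, 0.1125]
orientation: [-2.245, -2.198, -0.002]
force: [-0.3, 0.3, -2.4]
opening: 0.0602
```

```bash
python3 st.py 0.6191 -0.1927 0.0525 -0.033
```

```text
t 31.72 pos [ 0.614  -0.185   0.1125] go cm [ 0.51 -0.77 -6.  ] wz -0.012 tilt fix [-0.0009  0.0008  0.    ] open 0.0602 F [-0.3  0.3 -2.4] q [-0.37  0.31  1.48  0.    1.35 -0.35]
```

>>> {"fn": "send_rows", "kwargs": {"series": [{"wx":0,"wy":0,"wz":-0.01,"dx":0.5,"dy":-0.7,"dz":0,"fingers":255},{"wx":0,"wy":0,"wz":0,"dx":0,"dy":0,"dz":-0.8,"fingers":255},{"wx":0,"wy":0,"wz":0,"dx":0,"dy":0,"dz":-1,"fingers":255},{"wx":0,"wy":0,"wz":0,"dx":0,"dy":0,"dz":-1,"fingers":255},{"wx":0,"wy":0,"wz":0,"dx":0,"dy":0,"dz":-0.6,"fingers":255},{"wx":0,"wy":0,"wz":0,"dx":0,"dy":0,"dz":0,"fingers":255}]}}

```text
t: 32.22
tool_pos: [0.6209, -0.1921, 0.0781]
orientation: [2.252, 2.185, 0.005]
force: [-1.2, -0.9, -1.9]
opening: 0.0599
```

```bash
python3 st.py 0.6191 -0.1927 0.0525 -0.033
```

```text
t 32.22 pos [ 0.6209 -0.1921  0.0781] go cm [-0.18 -0.06 -2.56] wz -0.003 tilt fix [0.0007 0.0051 0.    ] open 0.0599 F [-1.2 -0.9 -1.9] q [-0.38  0.36  1.48  0.    1.29 -0.35]
```

>>> {"fn": "send_rows", "kwargs": {"series": [{"wx":0,"wy":0.005,"wz":0,"dx":-0.2,"dy":0,"dz":-0.6,"fingers":255},{"wx":0,"wy":0,"wz":0,"dx":0,"dy":0,"dz":-0.7,"fingers":255},{"wx":0,"wy":0,"wz":0,"dx":0,"dy":0,"dz":-0.7,"fingers":255}]}}

```text
t: 32.47
tool_pos: [0.6198, -0.1926, 0.0581]
orientation: [2.253, 2.185, 0.0]
force: [-0.0, -0.6, -1.4]
opening: 0.06
```

```bash
python3 st.py 0.6191 -0.1927 0.0525 -0.033
```

```text
t 32.47 pos [ 0.6198 -0.1926  0.0581] go cm [-0.07 -0.01 -0.56] wz -0.002 tilt fix [0.0016 0.002  0.    ] open 0.06 F [-0.  -0.6 -1.4] q [-0.38  0.38  1.5  -0.    1.26 -0.35]
```

>>> {"fn": "send_rows", "kwargs": {"series": [{"wx":0,"wy":0,"wz":0,"dx":0,"dy":0,"dz":-0.3,"fingers":255},{"wx":0,"wy":0,"wz":0,"dx":0,"dy":0,"dz":-0.2,"fingers":255}]}}

```text
t: 32.63
tool_pos: [0.619, -0.1926, 0.0524]
orientation: [2.254, 2.186, -0.001]
force: [-10.7, 3.8, 23.7]
opening: 0.06
```

Floor contact. Releasing and rising.

>>> {"fn": "send_rows", "kwargs": {"series": [{"wx":0,"wy":0,"wz":0,"dx":0,"dy":0,"dz":-0.05,"fingers":200},{"wx":0,"wy":0,"wz":0,"dx":0,"dy":0,"dz":0,"fingers":0},{"wx":0,"wy":0,"wz":0,"dx":0,"dy":0,"dz":0,"fingers":0},{"wx":0,"wy":0,"wz":0,"dx":0,"dy":0,"dz":0,"fingers":0},{"wx":0,"wy":0,"wz":0,"dx":0,"dy":0,"dz":0,"fingers":0},{"wx":0,"wy":0,"wz":0,"dx":0,"dy":0,"dz":0,"fingers":0},{"wx":0,"wy":0.004,"wz":0,"dx":-0.2,"dy":0,"dz":0.5,"fingers":0},{"wx":0,"wy":0,"wz":0,"dx":0,"dy":0,"dz":1.5,"fingers":0},{"wx":0,"wy":0,"wz":0,"dx":0,"dy":0,"dz":2.5,"fingers":0},{"wx":0,"wy":0,"wz":0,"dx":0,"dy":0,"dz":2.5,"fingers":0},{"wx":0,"wy":0,"wz":0,"dx":0,"dy":0,"dz":2.5,"fingers":0},{"wx":0,"wy":0,"wz":0,"dx":0,"dy":0,"dz":2.5,"fingers":0},{"wx":0,"wy":0,"wz":0,"dx":0,"dy":0,"dz":2.5,"fingers":0},{"wx":0,"wy":0,"wz":0,"dx":0,"dy":0,"dz":1.5,"fingers":0},{"wx":0,"wy":0,"wz":0,"dx":0,"dy":0,"dz":0,"fingers":0}]}}

```text
t: 33.88
tool_pos: [0.6136, -0.1916, 0.2203]
orientation: [-2.252, -2.184, 0.009]
force: [0.1, 0.2, -0.4]
opening: 0.093
```

>>> {"fn": "send_rows", "kwargs": {"series": [{"wx":0,"wy":0,"wz":0,"dx":-1.5,"dy":-1.5,"dz":0.3,"fingers":0},{"wx":0,"wy":0,"wz":0,"dx":-1.5,"dy":-2,"dz":0.3,"fingers":0},{"wx":0,"wy":0,"wz":0,"dx":-1.5,"dy":-2,"dz":0.3,"fingers":0},{"wx":0,"wy":0,"wz":0,"dx":-1.5,"dy":-2,"dz":0.3,"fingers":0},{"wx":0,"wy":0,"wz":0,"dx":-1.5,"dy":-2,"dz":0.3,"fingers":0},{"wx":0,"wy":0,"wz":0,"dx":-1.5,"dy":-2,"dz":0.3,"fingers":0},{"wx":0,"wy":0,"wz":0,"dx":-1.5,"dy":-2,"dz":0.3,"fingers":0},{"wx":0,"wy":0,"wz":0,"dx":-1.5,"dy":-2,"dz":0.3,"fingers":0},{"wx":0,"wy":0,"wz":0,"dx":-1.5,"dy":-2,"dz":0.3,"fingers":0},{"wx":0,"wy":0,"wz":0,"dx":-1.5,"dy":-2,"dz":0.3,"fingers":0},{"wx":0,"wy":0,"wz":0,"dx":-1.5,"dy":-2,"dz":0.3,"fingers":0},{"wx":0,"wy":0,"wz":0,"dx":-1,"dy":-1,"dz":0,"fingers":0},{"wx":0,"wy":0,"wz":0,"dx":0,"dy":0,"dz":0,"fingers":0},{"wx":0,"wy":0,"wz":0,"dx":0,"dy":0,"dz":0,"fingers":0}]}}

```text
t: 35.05
tool_pos: [0.426, -0.4214, 0.2429]
orientation: [-2.24, -2.179, 0.01]
force: [0.3, 0.1, -0.3]
opening: 0.093
```

Run:
```python
from m import *
for n in C: cv2.imwrite(f"pics/{n}6.png",robot.read_camera(n)[:,:,::-1])
a=cv2.imread("pics/scene6.png")[120:290,80:430]; b=cv2.imread("pics/top6.png")[100:230,90:420]
cv2.imwrite("pics/crop6.png",cv2.vconcat([cv2.resize(a,(600,290)),cv2.resize(b,(600,236))]))
s=robot.read_state(); print(s["tool_pos"].round(3),s["t"])
```

```text
[ 0.427 -0.421  0.243] 35.15
```

View pics/crop6.png

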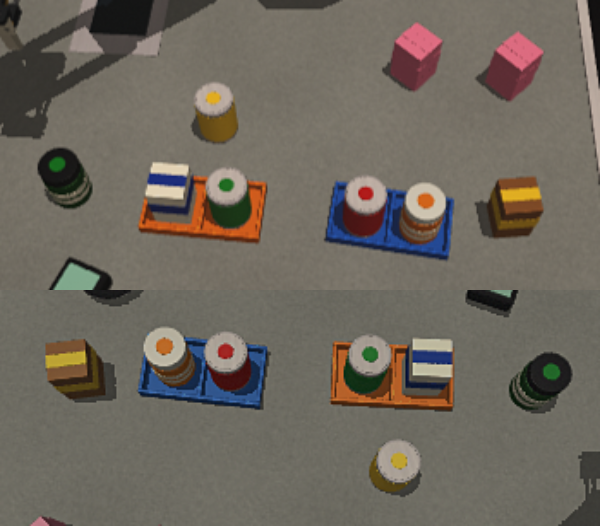

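All four items stand upright in separate cells. The scene crop shows carton (168,185), green (228,190), red (365,200) and amber (425,208). The yellow tin, dark green jar and brown carton are standing. Final numbers before handing in.

Run:
```python
from chk import *
S=lambda x,y:(int(80+x/600*350),int(120+y/290*170)); T=lambda x,y:(int(90+x*.55),int(100+(y-290)*130/236))
chk('6',{'red':('blue',.104,T(226,351),S(366,193)),'amber':('blue',.104,T(165,346),S(425,201)),'green':('orange',.104,T(371,354),S(227,185)),'stripe':('orange',.104,T(431,356),S(167,181)),
'yellow':(None,.1,T(399,460),S(213,98)),'gjar':(None,.1,T(551,371),S(57,164)),'brown stripe':(None,.1,T(66,365),S(521,187))})
chk('0',{'brown stripe':(None,.1,T(66,365),S(521,187))})
```

```text
red top 53 [array([0.6241, 0.1213]), ('local', array([ 0.004 , -0.0442]))]
red scene 55 [array([0.623 , 0.1194]), ('local', array([ 0.0032, -0.0462]))]
amber top 70 [array([0.6301, 0.2135]), ('local', array([0.0008, 0.0481]))]
amber scene 69 [array([0.6297, 0.2121]), ('local', array([0.0005, 0.0467]))]
green top 49 [array([ 0.6236, -0.0966]), ('local', array([0.0013, 0.0482]))]
green scene 46 [array([ 0.623 , -0.0984]), ('local', array([0.0008, 0.0464]))]
stripe top 134 [array([ 0.6205, -0.1899]), ('local', array([ 0.0013, -0.0452]))]
stripe scene 125 [array([ 0.6204, -0.1921]), ('local', array([ 0.0013, -0.0474]))]
yellow top 63 [array([ 0.461 , -0.1387])]
yellow scene 49 [array([ 0.4607, -0.1405])]
gjar top 58 [array([ 0.6023, -0.3712])]
gjar scene 51 [array([ 0.6018, -0.3727])]
brown stripe top 447 [array([0.6073, 0.3604])]
brown stripe scene 459 [array([0.6095, 0.359 ])]
brown stripe top 447 [array([0.6073, 0.3604])]
brown stripe scene 457 [array([0.6095, 0.3589])]
```

```bash
python3 -c "
from plant import robot
print(robot.close_job())"
```

```text
the job is handed in; nothing more can be done
None
```

I packed the red tin and amber jar into the blue tray. Only once both stood in their cells did I move the green tin and the white carton to the orange tray. The job was handed in at about 35 s; it reports no verdict.

- **Packed items:** both cameras put all four upright, each within about 4 mm of its cell's centre. The two views differ by about 2 mm, which matches the calibration.
- **Left standing:** the yellow tin, dark green jar and brown carton show no movement from their first measurements (under 1 mm). I did not touch the pink look-alikes.
- **Placing:** I lowered each item until it touched the tray floor (about 25 N, about 40 N for the red tin) and then opened the fingers. At hand-in the gripper was open and about 0.24 m above the counter, clear of everything.
- **What went off plan:** the arm sagged about 3 cm on the first crossing with the red tin, so I carried the rest higher. The red tin came up slightly (at most about 1 mm) after its first floor contact and was lowered again before release.

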